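# Unload a cured test bar from the pressing jig and reload it

### The job

The black test bar in the pressing jig has finished curing: take the weight and then the pressing plate off and set both down flat on the green mat, and lay the black bar in the blue tray. Lay the fresh white bar flat in the lane this has freed, so that the plate will sit level again, leave the cream bar curing in its lane, then put the plate back down over the two pins onto both bars and stand the weight back on it over the lug. Set the plate and weight down rather than dropping them, and leave the marker and the caliper alone.

Things in the scene. Friction and masses are not known exactly. Their poses are not given: they have to be found in the camera images.
- weight: Brass knob weight, about 0.65 kg: cylinder 58 mm across, 36 mm high, with a round grip knob 24 mm across and 21 mm high on top (57 mm in all). A hole 37 mm across, 25 mm deep in its underside goes over the plate's lug with 5 mm play or more. Starts on the pressing plate. Origin: centre of its underside, z up.
- pressing_plate: Steel cross-shaped pressing plate, 10 mm thick, about 0.3 kg: body 84 mm (x) by 60 mm (y), tongues 30 mm wide out to y = +-56 mm with 14 mm holes at y = +-42 mm. Black lug on top, 14 (x) by 22 (y) by 22 mm high: grasp across x. Starts on the jig's pins on both bars, origin 20 mm above the jig's. Origin: centre of underside; same turned half round.
- black_bar: Black test bar (flat dumbbell specimen), 115 mm long (its y), 8 mm thick, 20 mm wide at the tabs, about 10 mm at the waist: grasp it there. The cured one; starts in one of the jig's lanes under the plate, its ends showing. Origin: centre of the underside, z up; same when turned half round.
- cream_bar: Cream test bar, same shape and frame as the black one; starts in the other lane of the jig and stays there.
- white_bar: White test bar, same shape and frame as the black one; the fresh one, starts lying alone on the worktop.
- curing_jig: Fixed pressing jig, base 104 (x) by 145 (y) by 10 mm. Two lanes along y at x = +26 and -26 mm: orange pads, a bar's underside lies 12 mm above the origin. Dark stops, tops at 16 mm, leave a bar 7 mm play at its sides (near its ends) and ends. Two steel pins 10 mm thick at x = 0, y = +-42 mm, full to 31 mm, tapering to 4 mm at 38 mm up. Origin: centre of underside.
- mat: Green flat mat, fixed, 120 mm (its x) by 170 mm (its y), 2 mm thick; side area for weight and plate, which fit side by side along y (weight about y = -50 mm, plate about y = +38 mm with its tongues along the mat's x). Origin: centre of the underside.
- tray: Blue shallow open tray, fixed, 64 mm (its x) by 140 mm (its y) by 10 mm high outside, walls and floor 3 mm, side walls cut away in the middle 56 mm for the fingers; a bar fits in flat along y. Origin: centre of the underside, on the worktop.
- marker: White marker pen with black parts, 135 mm long, 16 mm thick, lying on the worktop near its front edge before the stirrer. Bystander: leave alone. Origin: centre of the underside.
- caliper: Digital caliper, 215 mm long, lying on the base of the testing machine (0.146 m above the worktop). Bystander: leave alone. Origin: centre of the underside.

How it is judged (in metres and radians):
On the way, in this order (a step that is already met when the one before it is completed fails the run):
1. the weight stands upright on the green mat, let go (x of weight in the frame of mat between -0.055 and 0.055 m and y of weight in the frame of mat between -0.08 and 0.08 m and z of weight in the frame of mat between -0.002 and 0.006 m and angle between weight's own z axis and vertical below 0.05 rad and linear speed of weight below 0.03 m/s and contact force between the fingers and weight below 0.3 N), for 0.2 s.
2. the pressing plate lies flat on the mat beside it, let go (x of pressing_plate in the frame of mat between -0.055 and 0.055 m and y of pressing_plate in the frame of mat between -0.08 and 0.08 m and z of pressing_plate in the frame of mat between -0.002 and 0.006 m and angle between each of pressing_plate, weight's own z axis and vertical below 0.05 rad and linear speed of pressing_plate below 0.03 m/s and contact force between the fingers and pressing_plate below 0.3 N and x of weight in the frame of mat between -0.055 and 0.055 m and y of weight in the frame of mat between -0.08 and 0.08 m and z of weight in the frame of mat between -0.002 and 0.006 m), for 0.2 s.
3. the black bar lies flat in the blue tray, let go (x of black_bar in the frame of tray between -0.024 and 0.024 m and y of black_bar in the frame of tray between -0.013 and 0.013 m and z of black_bar in the frame of tray between 0 and 0.007 m and angle between black_bar's own z axis and vertical below 0.06 rad and linear speed of black_bar below 0.03 m/s and contact force between the fingers and black_bar below 0.3 N), for 0.2 s.
4. the white bar lies flat in the freed lane, let go, with the cream bar in the other (((x of white_bar in the frame of curing_jig between 0.0165 and 0.0355 m and y of white_bar in the frame of curing_jig between -0.0105 and 0.0105 m and z of white_bar in the frame of curing_jig between 0.009 and 0.0145 m and angle between the y axis of each of white_bar, cream_bar and the y axis of curing_jig, either way round below 0.2 rad and angle between each of white_bar, cream_bar's own z axis and vertical below 0.06 rad and x of cream_bar in the frame of curing_jig between -0.0355 and -0.0165 m and y of cream_bar in the frame of curing_jig between -0.0105 and 0.0105 m and z of cream_bar in the frame of curing_jig between 0.009 and 0.0145 m) or (x of white_bar in the frame of curing_jig between -0.0355 and -0.0165 m and y of white_bar in the frame of curing_jig between -0.0105 and 0.0105 m and z of white_bar in the frame of curing_jig between 0.009 and 0.0145 m and angle between the y axis of each of white_bar, cream_bar and the y axis of curing_jig, either way round below 0.2 rad and angle between each of white_bar, cream_bar's own z axis and vertical below 0.06 rad and x of cream_bar in the frame of curing_jig between 0.0165 and 0.0355 m and y of cream_bar in the frame of curing_jig between -0.0105 and 0.0105 m and z of cream_bar in the frame of curing_jig between 0.009 and 0.0145 m)) and linear speed of white_bar below 0.03 m/s and contact force between the fingers and white_bar below 0.3 N), for 0.2 s.
5. the plate is back over both pins, level on the white and cream bars, let go (horizontal distance between pressing_plate and curing_jig below 0.005 m and angle between the y axis of pressing_plate and the y axis of curing_jig, either way round below 0.1 rad and angle between pressing_plate's own z axis and vertical below 0.04 rad and z of pressing_plate in the frame of curing_jig between 0.017 and 0.0225 m and ((x of white_bar in the frame of curing_jig between 0.0165 and 0.0355 m and y of white_bar in the frame of curing_jig between -0.0105 and 0.0105 m and z of white_bar in the frame of curing_jig between 0.009 and 0.0145 m and angle between the y axis of each of white_bar, cream_bar and the y axis of curing_jig, either way round below 0.2 rad and angle between each of white_bar, cream_bar's own z axis and vertical below 0.06 rad and x of cream_bar in the frame of curing_jig between -0.0355 and -0.0165 m and y of cream_bar in the frame of curing_jig between -0.0105 and 0.0105 m and z of cream_bar in the frame of curing_jig between 0.009 and 0.0145 m) or (x of white_bar in the frame of curing_jig between -0.0355 and -0.0165 m and y of white_bar in the frame of curing_jig between -0.0105 and 0.0105 m and z of white_bar in the frame of curing_jig between 0.009 and 0.0145 m and angle between the y axis of each of white_bar, cream_bar and the y axis of curing_jig, either way round below 0.2 rad and angle between each of white_bar, cream_bar's own z axis and vertical below 0.06 rad and x of cream_bar in the frame of curing_jig between 0.0165 and 0.0355 m and y of cream_bar in the frame of curing_jig between -0.0105 and 0.0105 m and z of cream_bar in the frame of curing_jig between 0.009 and 0.0145 m)) and linear speed of pressing_plate below 0.03 m/s and contact force between the fingers and pressing_plate below 0.3 N), for 0.2 s.
At the end, for the whole second after the job is handed in: Black bar flat in the tray; white and cream bars flat, each within 10 mm of its lane's centre and 0.2 rad; plate down over both pins on the bars, within 5 mm, level; weight upright over the lug, within 9 mm of the plate's centre; all at rest and released (x of black_bar in the frame of tray between -0.024 and 0.024 m and y of black_bar in the frame of tray between -0.013 and 0.013 m and z of black_bar in the frame of tray between 0 and 0.007 m and angle between black_bar's own z axis and vertical below 0.06 rad and ((x of white_bar in the frame of curing_jig between 0.0165 and 0.0355 m and y of white_bar in the frame of curing_jig between -0.0105 and 0.0105 m and z of white_bar in the frame of curing_jig between 0.009 and 0.0145 m and angle between the y axis of each of white_bar, cream_bar and the y axis of curing_jig, either way round below 0.2 rad and angle between each of white_bar, cream_bar's own z axis and vertical below 0.06 rad and x of cream_bar in the frame of curing_jig between -0.0355 and -0.0165 m and y of cream_bar in the frame of curing_jig between -0.0105 and 0.0105 m and z of cream_bar in the frame of curing_jig between 0.009 and 0.0145 m) or (x of white_bar in the frame of curing_jig between -0.0355 and -0.0165 m and y of white_bar in the frame of curing_jig between -0.0105 and 0.0105 m and z of white_bar in the frame of curing_jig between 0.009 and 0.0145 m and angle between the y axis of each of white_bar, cream_bar and the y axis of curing_jig, either way round below 0.2 rad and angle between each of white_bar, cream_bar's own z axis and vertical below 0.06 rad and x of cream_bar in the frame of curing_jig between 0.0165 and 0.0355 m and y of cream_bar in the frame of curing_jig between -0.0105 and 0.0105 m and z of cream_bar in the frame of curing_jig between 0.009 and 0.0145 m)) and horizontal distance between pressing_plate and curing_jig below 0.005 m and angle between the y axis of pressing_plate and the y axis of curing_jig, either way round below 0.1 rad and angle between pressing_plate's own z axis and vertical below 0.04 rad and z of pressing_plate in the frame of curing_jig between 0.017 and 0.0225 m and horizontal distance between weight and pressing_plate below 0.009 m and angle between weight's own z axis and vertical below 0.05 rad and z of weight in the frame of pressing_plate between 0.007 and 0.0135 m and linear speed of each of weight, pressing_plate, black_bar, white_bar, cream_bar below 0.02 m/s); the robot touches nothing.
It fails at once if the cream bar is lifted out of its lane (more than 12 mm) (z of cream_bar in the frame of curing_jig above 0.024 m).
It fails at once if the weight is dropped (over 0.55 m/s out of the fingers) (linear speed of weight above 0.55 m/s and contact force between the fingers and weight below 0.1 N).
It fails at once if the pressing plate is dropped (over 0.55 m/s out of the fingers) ((linear speed of pressing_plate above 0.55 m/s and contact force between the fingers and pressing_plate below 0.1 N) and contact force between weight and pressing_plate below 0.1 N).
It fails at once if the marker is moved by more than 20 mm (distance of marker from where it was at the start of the episode above 0.02 m).
It fails at once if the caliper is moved by more than 20 mm (distance of caliper from where it was at the start of the episode above 0.02 m).
It also fails if it takes over 133 s, if anything falls off the work surface, if the arm or the gripper's body presses on something with over 40 N, if the wrist force passes 120 N, or if a joint passes its speed limit or range.

### The arm

A 6-joint arm with a two-finger parallel gripper is mounted at the origin on a cart in front of the work surface, level with it; the furniture and walls round the work are solid. World frame = base frame: x ahead of the robot, y to its left, z up, the work surface at z = 0. Lengths are in m, angles in degrees, forces in N, time in s.
With the tool pointing down it reaches from about 0.25 to 0.725 m from the base axis. Payload 9.7 kg.
Tool frame: the origin (TCP) lies between the finger pads; the fingertips stand 25 mm ahead of it and the grasp point (between the pads) lies 6 mm ahead of it; z points along the fingers, y is the line along which they close (so a half turn about z gives the same grasp; the last joint's range is limited). The gripper opens to 85 mm and grips with 20 to 120 N. Pads are 22 mm wide; open, the fingers measure 114 mm over their backs; the gripper's body (76 mm by 85 mm) begins 54 mm behind the grasp point. The pads swing forward as they close: fully open they stand 13 mm farther back than shut.
Start: joints at [65.89, 4.979, 10.078, 95.1, 0, 90], TCP at [0.225, 0.502, 0.256] pointing down, gripper open.
Joint ranges: [-179.16, 179.16], [-48.56, 103.87], [-65.8, 70.77], [-126.05, 130.52], [-82.76, 87.17], [-180, 180]. Speed limits (degrees/s): [127.2, 127.2, 147.25, 180, 180, 180].

### API

Orientations are given as [roll, pitch, yaw] about the fixed x, y, z axes, in that order (R = Rz(yaw) Ry(pitch) Rx(roll)).
In Python, from workcell import bot gives the robot as it stands. The module is installed in compiled form; this text tells all that it offers.
- The arm moves only by the shell command python3 -m pendant FILE [FORCE], which reads ROWS from the file FILE. ROWS is a JSON object whose key "moves" holds a list of rows, 1 to 5 of them, each of 5 numbers: dx, dy, dz in m, then a turn about the tool's z in degrees, then the finger opening in m; each row is the pose to reach, as a shift and turn from the pose commanded when the command began, along the tool's axes at that moment; what a row does not reach only later rows make up. A row lasts 1/12 s, in which the tool goes at most 0.0417 m and 7.16 degrees, less where a joint would pass 70% of its speed; a pose out of reach is approached as far as the arm can. The fingers move at their own pace and stop on an object; FORCE is the grip in N (left out, the last holds). Time passes only in rows, so rows that do not move let the fingers close. It prints the time, the measured TCP pose, the force, the opening and the grip force at its end. Input that does not fit is refused with a message, and nothing moves.
- bot.get_obs(): the state, without advancing time (a new reading comes with each control period).
- bot.camera(name): name is "side" or "top"; returns the picture (400x640x3 uint8, blue, green, red); there is no depth.
- bot.camera_info(name): a dict with "mtx" (3x3 intrinsics, pixels), "extrinsics" (4x4, takes a point from camera to world coordinates). Camera axes: x right, y down, z forward; pixel columns grow to the right and rows downward; lengths in m; the calibration is good to about 2 mm. A picture is of the moment at which its call begins. camera_info takes no time and is no camera call.
- bot.job_done(): hands the job in; it is judged then, once.
The state is a dict: "time": time; "q": joint angles; "qd": joint speeds; "joint_efforts": joint torques, N m; "ee_pos": TCP position; "tcp_rot": TCP orientation; "wrist_force": force on the tool from outside, world axes, zero at the start; "torque": the same for the moment, N m; "opening": finger opening in m; "grasp_force": force on a finger pad.
Only numpy, scipy, OpenCV 4.12 (cv2) and the standard library are available. Lean on these libraries where they do the work, as an engineer would, in place of code of your own. Each camera call takes 0.05 s, during which the arm holds its last target. There are 200 camera calls.

## Working session

There is one attempt and no reset: what is moved stays moved. The work goes in short steps, Python scripts to look and compute and a shell command to move; the robot and the scene stay as the last step left them, time stands still between calls to the robot, and variables do not carry over. Pictures are saved under pics/ and viewed, at most 17 in all, crops included, and the job is handed in when it is done.

```bash
mkdir -p pics; python3 - <<'E'
from workcell import bot
import cv2
for n in("top","side"):
    cv2.imwrite(f"pics/{n}0.png",bot.camera(n)); i=bot.camera_info(n); print(i["mtx"].round(1).tolist(),i["extrinsics"].round(3).tolist())
o=bot.get_obs();print(o["time"],o["ee_pos"],o["tcp_rot"])
E
```

```text
[[518.2, 0.0, 317.1], [0.0, 518.2, 196.1], [0.0, 0.0, 1.0]] [[0.027, -0.991, 0.128, 0.333], [-0.999, -0.031, -0.027, -0.267], [0.031, -0.127, -0.991, 1.219], [0.0, 0.0, 0.0, 1.0]]
[[474.0, 0.0, 318.9], [0.0, 474.0, 200.1], [0.0, 0.0, 1.0]] [[-0.962, 0.173, -0.213, 0.708], [0.274, 0.66, -0.7, 0.463], [0.02, -0.731, -0.682, 0.841], [0.0, 0.0, 0.0, 1.0]]
0.1 [0.22461643 0.5018638  0.2556559 ] [-1.79933103e+02  1.62032457e-03  1.55889292e+02]
```

View pics/top0.png

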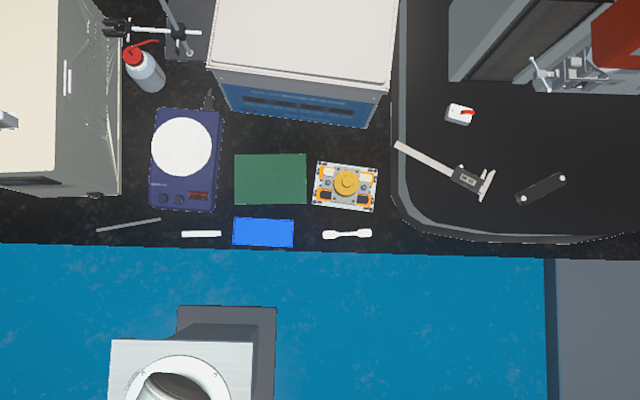

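View pics/side0.png

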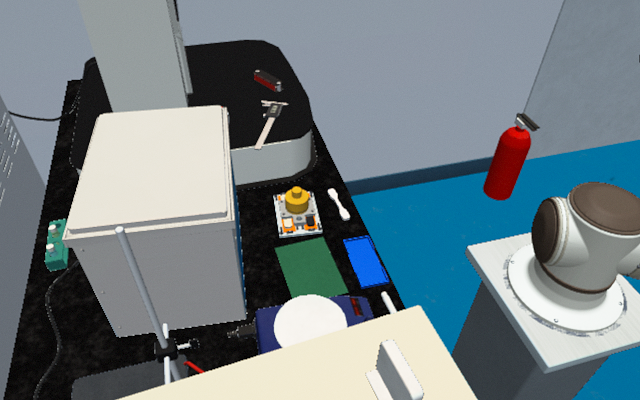

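The top view shows the mat at about (270,180), jig (345,185), tray (263,233), white bar (347,234) and marker (201,234). I'll enlarge this region.

```bash
python3 - <<'E'
import cv2
a=cv2.imread("pics/top0.png")
cv2.imwrite("pics/c1.png",cv2.resize(a[145:255,225:385],None,fx=5,fy=5,interpolation=cv2.INTER_CUBIC))
a=cv2.imread("pics/side0.png")
cv2.imwrite("pics/c2.png",cv2.resize(a[175:305,260:400],None,fx=4.5,fy=4.5,interpolation=cv2.INTER_CUBIC))
E
```

```text
(no output)
```

View pics/c1.png

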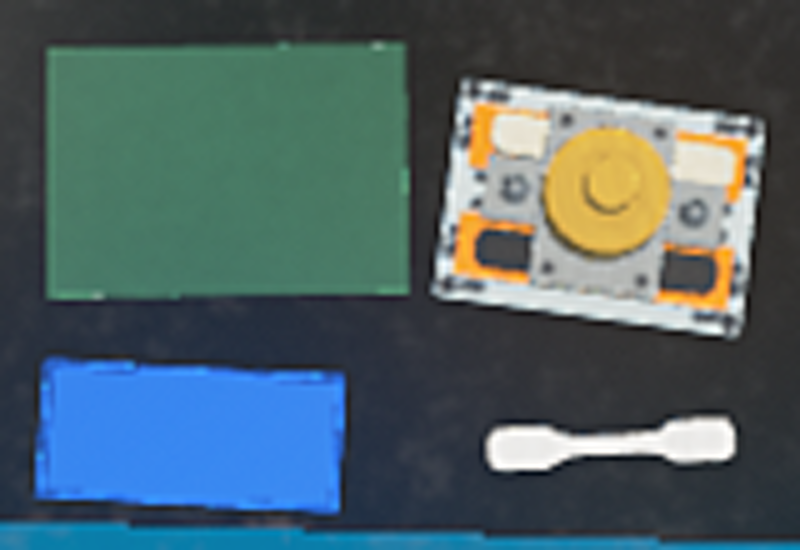

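View pics/c2.png

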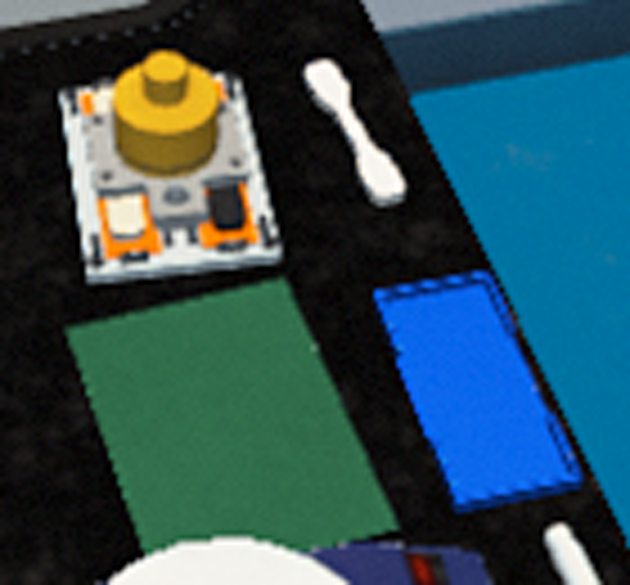

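The crops show the black bar in the jig's near lane (low x) and the cream bar in the far lane, with the mat, tray and white bar corners clear. I'll compute the poses from both cameras.

```bash
cat > h.py <<'E'
from workcell import bot
import numpy as np
def px(n,pts,z,off=(0,0),s=1):
    i=bot.camera_info(n);K=i["mtx"];T=i["extrinsics"];r=[]
    for u in pts:
        u=(np.array(u)+.5)/s-.5+np.array(off)
        d=T[:3,:3]@np.linalg.solve(K,[*u,1]);r.append((T[:3,3]+d*(z-T[2,3])/d[2])[:2])
    return np.array(r)
def go(x,y,z,yaw=None):
    "shift in tool axes from present to TCP x,y,z and turn"
    from scipy.spatial.transform import Rotation as R
    o=bot.get_obs();M=R.from_euler("xyz",o["tcp_rot"],degrees=True).as_matrix()
    d=M.T@(np.array([x,y,z])-o["ee_pos"]);t=None
    if yaw is not None: t=((-(yaw-o["tcp_rot"][2]))+90)%180-90
    print("d",d.round(4),"turn(about tool z)",t,"q",np.round(o["q"],0),"t",o["time"])
E
python3 - <<'E'
from h import *
np.set_printoptions(precision=4,suppress=True)
def ang(v):return np.degrees(np.arctan2(-v[0],v[1]))  # yaw whose y axis is along v
def rect(n,name,c,z,off,s):
    p=px(n,c,z,off,s);e=(p[1]+p[2]-p[0]-p[3])/2;f=(p[3]+p[2]-p[0]-p[1])/2
    print(n,name,p.mean(0),"len",np.linalg.norm(e),np.linalg.norm(f),"yaw of long",ang(e)%180,"yaw short",(ang(f)+90)%180)
t=((225,145),5)
rect("top","jig",[(463,80),(765,118),(738,337),(435,297)],.01,*t)
rect("top","mat",[(48,47),(406,43),(410,295),(48,298)],.002,*t)
rect("top","tray",[(42,358),(345,372),(340,512),(36,498)],.01,*t)
p=px("top",[(515,187),(693,212)],.036,*t);print("pins",p.mean(0),ang(p[1]-p[0])%180,np.linalg.norm(p[1]-p[0]))
p=px("top",[(486,447),(737,440)],.004,*t);print("white",p.mean(0),ang(p[1]-p[0])%180,np.linalg.norm(p[1]-p[0]))
print("knob",px("top",[(612,181)],.087,*t),px("top",[(608,190)],.066,*t))
s=((260,175),4.5)
rect("side","jig",[(61,92),(238,66),(283,257),(90,278)],.01,*s)
rect("side","tray",[(377,290),(490,270),(580,485),(458,508)],.01,*s)
p=px("side",[(318,62),(392,203)],.004,*s);print("white",p.mean(0),ang(p[1]-p[0])%180,np.linalg.norm(p[1]-p[0]))
print("knob",px("side",[(165,63)],.087,*s))
E
```

```text
top jig [ 0.515  -0.3644] len 0.14423761022490023 0.10507477093347968 yaw of long 174.41429015854752 yaw short 174.0592097523513
top mat [ 0.5285 -0.1879] len 0.1703770723065651 0.12082331629680801 yaw of long 2.4241833675810938 yaw short 2.675627299234975
top tray [ 0.402  -0.1759] len 0.14095130420914068 0.06508184659854901 yaw of long 179.02945731704392 yaw short 0.08621463853151567
pins [ 0.5148 -0.3639] 173.75878482466103 0.08320462484520011
white [ 0.4041 -0.3725] 3.2608435399786515 0.1181629166827652
knob [[ 0.5154 -0.3631]] [[ 0.5146 -0.3632]]
side jig [ 0.514  -0.3612] len 0.10387246925154038 0.15080642574016787 yaw of long 85.72741740286105 yaw short 83.8463311956866
side tray [ 0.4016 -0.1722] len 0.062152844529246666 0.14411811017144716 yaw of long 88.03748524927501 yaw short 87.4028574640266
white [ 0.4023 -0.3709] 2.5675295378080776 0.12262804673728092
knob [[ 0.5141 -0.3631]]
```

```bash
python3 - <<'E'
from h import *
print("block top edge",px("top",[(393,150),(395,190),(420,232)],.146),"block bottom",px("side",[(233,182),(300,170),(315,160)],0).round(3))
print("oven",px("top",[(230,110),(365,127)],0).round(3),"stirrer",px("top",[(222,115),(215,211)],.06).round(3))
print("knob z .24"); go(.515,-.363,.24,84)
E
echo '{"moves":[[0, 0, 0, 7, 0.085], [0, 0, 0, 14, 0.085]]}' > next.json && python3 -m pendant next.json 40
python3 - <<'E'
from h import *
go(.515,-.363,.24,84)
E
```

```text
block top edge [[ 0.57512407 -0.45453291]
 [ 0.48953326 -0.45949457]
 [ 0.40285971 -0.51251739]] block bottom [[ 0.65  -0.528]
 [ 0.463 -0.532]
 [ 0.41  -0.565]]
oven [[ 0.693 -0.084]
 [ 0.663 -0.412]] stirrer [[ 0.663 -0.076]
 [ 0.442 -0.071]]
knob z .24
d [-0.6183 -0.6708  0.0165] turn(about tool z) 71.88929183530269 q [66.  5. 10. 95. -0. 90.] t 0.1
time: 0.27
ee_pos: [0.2246, 0.5019, 0.2558]
tcp_rot: [-180.0, 0.0, 141.6]
wrist_force: [-0.8, 0.3, 0.5]
opening: 0.085
grasp_force: 0.0
d [-0.7649 -0.4973  0.0164] turn(about tool z) 57.58938062680906 q [ 66.   5.  10.  95.  -0. 104.] t 0.2667
```

```bash
for i in 1; do echo '{"moves":[[-0.0306, -0.0199, 0.0006, 0, 0.06], [-0.0612, -0.0398, 0.0012, 0, 0.06], [-0.0918, -0.0597, 0.002, 0, 0.06], [-0.1224, -0.0796, 0.0025, 0, 0.06], [-0.153, -0.0995, 0.003, 0, 0.06]]}' > next.json && python3 -m pendant next.json; done | head -3
echo '{"moves":[[-0.0306, -0.0199, 0.0006, 0, 0.06], [-0.0612, -0.0398, 0.0012, 0, 0.06], [-0.0918, -0.0597, 0.002, 0, 0.06], [-0.1224, -0.0796, 0.0025, 0, 0.06], [-0.153, -0.0995, 0.003, 0, 0.06]]}' > next.json && python3 -m pendant next.json| head -3
echo '{"moves":[[-0.0306, -0.0199, 0.0006, 0, 0.06], [-0.0612, -0.0398, 0.0012, 0, 0.06], [-0.0918, -0.0597, 0.002, 0, 0.06], [-0.1224, -0.0796, 0.0025, 0, 0.06], [-0.153, -0.0995, 0.003, 0, 0.06]]}' > next.json && python3 -m pendant next.json| head -3
echo '{"moves":[[-0.0306, -0.0199, 0.0006, 0, 0.06], [-0.0612, -0.0398, 0.0012, 0, 0.06], [-0.0918, -0.0597, 0.002, 0, 0.06], [-0.1224, -0.0796, 0.0025, 0, 0.06], [-0.153, -0.0995, 0.003, 0, 0.06]]}' > next.json && python3 -m pendant next.json| head -3
echo '{"moves":[[-0.0306, -0.0199, 0.0006, 0, 0.06], [-0.0612, -0.0398, 0.0012, 0, 0.06], [-0.0918, -0.0597, 0.002, 0, 0.06], [-0.1224, -0.0796, 0.0025, 0, 0.06], [-0.153, -0.0995, 0.003, 0, 0.06]]}' > next.json && python3 -m pendant next.json| head -3
echo '{"moves":[[0, 0, 0, 7, 0.06], [0, 0, 0, 14, 0.06], [0, 0, 0, 21, 0.06], [0, 0, 0, 28, 0.06], [0, 0, 0, 35, 0.06]]}' > next.json && python3 -m pendant next.json| head -3
echo '{"moves":[[0, 0, 0, 7, 0.06], [0, 0, 0, 14, 0.06], [0, 0, 0, 21, 0.06], [0, 0, 0, 22.6, 0.06], [0, 0, 0, 22.6, 0.06]]}' > next.json && python3 -m pendant next.json
python3 - <<'E'
from h import *
go(.515,-.363,.115,84)
E
```

```text
time: 0.68
ee_pos: [0.2836, 0.3277, 0.2528]
tcp_rot: [-180.0, 0.0, 141.9]
time: 1.1
ee_pos: [0.3425, 0.1549, 0.2501]
tcp_rot: [180.0, 0.0, 141.9]
time: 1.52
ee_pos: [0.4016, -0.0181, 0.2471]
tcp_rot: [180.0, 0.0, 141.9]
time: 1.93
ee_pos: [0.4606, -0.1908, 0.2439]
tcp_rot: [-180.0, -0.0, 141.9]
time: 2.35
ee_pos: [0.5197, -0.3634, 0.2407]
tcp_rot: [180.0, -0.0, 141.9]
time: 2.77
ee_pos: [0.5195, -0.3617, 0.2406]
tcp_rot: [-180.0, -0.1, 106.5]
time: 3.18
ee_pos: [0.5195, -0.3615, 0.2408]
tcp_rot: [-180.0, -0.0, 84.2]
wrist_force: [0.5, 0.8, 0.4]
opening: 0.0601
grasp_force: 0.0
d [-0.002  -0.0042  0.1258] turn(about tool z) 0.2129186642095391 q [-35.  17.  22.  95.  -0.  61.] t 3.1833
```

```bash
echo '{"moves":[[-0.002, -0.0042, 0.03, 0, 0.05], [-0.002, -0.0042, 0.06, 0, 0.05], [-0.002, -0.0042, 0.09, 0, 0.05], [-0.002, -0.0042, 0.12, 0, 0.05], [-0.002, -0.0042, 0.12, 0, 0.05]]}' > next.json && python3 -m pendant next.json |head -3
echo '{"moves":[[0, 0, 0.01, 0, 0.05], [0, 0, 0.02, 0, 0.05], [0, 0, 0.0265, 0, 0.05], [0, 0, 0.0265, 0, 0.05]]}' > next.json && python3 -m pendant next.json |head -4
python3 - <<'E'
from h import *
import cv2
a=bot.camera("side");b=bot.camera("top")
cv2.imwrite("pics/g1.png",np.hstack([cv2.resize(a[130:270,230:370],None,fx=2.8,fy=2.8,interpolation=2),cv2.resize(b[120:260,270:410],None,fx=2.8,fy=2.8,interpolation=2)]))
E
```

```text
time: 3.6
ee_pos: [0.5127, -0.3615, 0.1144]
tcp_rot: [-179.5, -0.3, 84.4]
time: 3.93
ee_pos: [0.5151, -0.3631, 0.0943]
tcp_rot: [-180.0, -0.0, 84.3]
wrist_force: [-0.7, -0.2, -0.2]
```

View pics/g1.png

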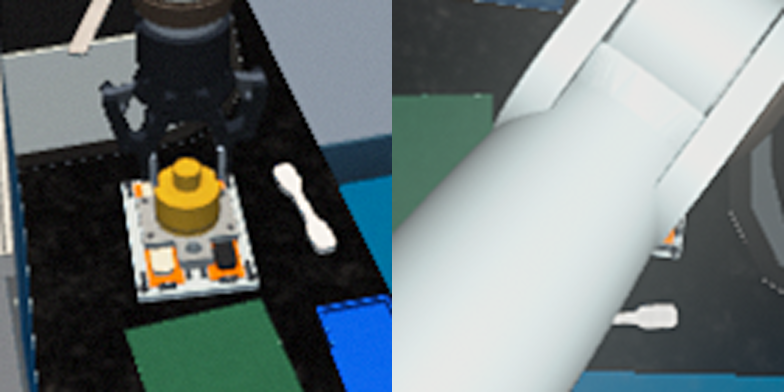

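The fingers straddle the knob (side crop at about (187,175)), with the tips just above the weight's body. I'll close and lift.

```bash
echo '{"moves":[[0, 0, 0, 0, 0.015], [0, 0, 0, 0, 0.015], [0, 0, 0, 0, 0.015], [0, 0, 0, 0, 0.015], [0, 0, 0, 0, 0.015]]}' > next.json && python3 -m pendant next.json 70
echo '{"moves":[[0, 0, -0.005, 0, 0.015], [0, 0, -0.02, 0, 0.015], [0, 0, -0.045, 0, 0.015], [0, 0, -0.075, 0, 0.015], [0, 0, -0.1, 0, 0.015]]}' > next.json && python3 -m pendant next.json
python3 - <<'E'
from h import *
# weight target: mat y=+50
c=np.array([.5285,-.188]);a=np.radians(2.5);y=np.array([-np.sin(a),np.cos(a)])
print(c+.05*y,c-.038*y);p=c+.05*y
go(p[0],p[1],.19)
E
```

```text
time: 4.45
ee_pos: [0.5152, -0.3633, 0.0959]
tcp_rot: [180.0, 0.0, 84.3]
wrist_force: [-2.4, 0.1, 6.5]
opening: 0.0212
grasp_force: 68.8
time: 4.87
ee_pos: [0.5148, -0.3628, 0.1954]
tcp_rot: [-179.9, -0.1, 84.3]
wrist_force: [0.4, -2.0, -6.4]
opening: 0.0211
grasp_force: 69.5
[ 0.52631903 -0.13804759] [ 0.53015754 -0.22596383]
d [ 0.2248 -0.0109  0.0057] turn(about tool z) None q [-35.  15.  15.  90.   0.  61.] t 4.8667
```

```bash
echo '{"moves":[[0.03, -0.0014, 0, 0, 0.015], [0.06, -0.003, 0, 0, 0.015], [0.09, -0.0043, 0, 0, 0.015], [0.12, -0.006, 0, 0, 0.015], [0.15, -0.0072, 0, 0, 0.015]]}' > next.json && python3 -m pendant next.json |head -3
echo '{"moves":[[0.025, -0.0012, 0, 0, 0.015], [0.05, -0.0024, 0, 0, 0.015], [0.0705, -0.0034, 0, 0, 0.015], [0.0748, -0.0037, 0, 0, 0.015], [0.0748, -0.0037, 0, 0, 0.015]]}' > next.json && python3 -m pendant next.json |head -3
echo '{"moves":[[0, 0, 0.025, 0, 0.015], [0, 0, 0.05, 0, 0.015], [0, 0, 0.075, 0, 0.015], [0, 0, 0.1, 0, 0.015], [0, 0, 0.105, 0, 0.015]]}' > next.json && python3 -m pendant next.json
python3 - <<'E'
from h import *
go(.5263,-.138,.068,84.3)
E
```

```text
time: 5.28
ee_pos: [0.5224, -0.2117, 0.1939]
tcp_rot: [-179.9, -0.0, 84.3]
time: 5.7
ee_pos: [0.5265, -0.137, 0.1943]
tcp_rot: [-179.9, -0.0, 84.4]
time: 6.12
ee_pos: [0.5243, -0.1388, 0.0849]
tcp_rot: [-179.6, -0.0, 84.2]
wrist_force: [-1.8, 0.6, -7.6]
opening: 0.021
grasp_force: 70.0
d [0.001  0.002  0.0169] turn(about tool z) -0.06691930200025809 q [-15.   4.  -9.  76.  -0.  81.] t 6.1167
```

```bash
echo '{"moves":[[0, 0, 0.005, 0, 0.015], [0, 0, 0.01, 0, 0.015], [0, 0, 0.014, 0, 0.015], [0, 0, 0.0165, 0, 0.015], [0, 0, 0.0165, 0, 0.015]]}' > next.json && python3 -m pendant next.json
echo '{"moves":[[0, 0, 0, 0, 0.015], [0, 0, 0, 0, 0.015]]}' > next.json && python3 -m pendant next.json
```

```text
time: 6.53
ee_pos: [0.5269, -0.1385, 0.0737]
tcp_rot: [180.0, 0.0, 84.3]
wrist_force: [-0.1, -0.2, -6.9]
opening: 0.021
grasp_force: 70.0
time: 6.7
ee_pos: [0.527, -0.1384, 0.0739]
tcp_rot: [179.9, 0.0, 84.3]
wrist_force: [-0.2, 0.3, -7.3]
opening: 0.0211
grasp_force: 70.0
```

```bash
echo '{"moves":[[0, 0, 0.002, 0, 0.015], [0, 0, 0.004, 0, 0.015], [0, 0, 0.0055, 0, 0.015], [0, 0, 0.0055, 0, 0.015], [0, 0, 0.0055, 0, 0.015]]}' > next.json && python3 -m pendant next.json | sed -n '1,2p;4p'
echo '{"moves":[[0, 0, 0.0005, 0, 0.015], [0, 0, 0.001, 0, 0.015], [0, 0, 0.001, 0, 0.015]]}' > next.json && python3 -m pendant next.json| sed -n '1,2p;4p'
```

```text
time: 7.12
ee_pos: [0.5267, -0.1384, 0.068]
wrist_force: [-2.4, 0.7, -2.4]
time: 7.37
ee_pos: [0.5267, -0.1383, 0.068]
wrist_force: [-6.7, 1.4, 6.5]
```

```bash
echo '{"moves":[[0, 0, 0, 0, 0.05], [0, 0, 0, 0, 0.05], [0, 0, 0, 0, 0.05]]}' > next.json && python3 -m pendant next.json| sed -n '1,2p;4p'
echo '{"moves":[[0, 0, -0.02, 0, 0.05], [0, 0, -0.05, 0, 0.05], [0, 0, -0.085, 0, 0.05], [0, 0, -0.12, 0, 0.05], [0, 0, -0.12, 0, 0.05]]}' > next.json && python3 -m pendant next.json| sed -n '1,2p;4p'
python3 - <<'E'
from h import *
go(.515,-.3633,.19,84)
E
```

```text
time: 7.62
ee_pos: [0.5271, -0.1385, 0.0671]
wrist_force: [-0.6, -0.4, -0.4]
time: 8.03
ee_pos: [0.5289, -0.139, 0.1942]
wrist_force: [0.8, -0.2, 0.1]
d [-0.2246  0.0084  0.0046] turn(about tool z) 0.28958245131541105 q [-15.   3.   1.  88.  -0.  81.] t 8.0333
```

```bash
echo '{"moves":[[-0.036, 0.0015, 0, 0, 0.05], [-0.072, 0.003, 0, 0, 0.05], [-0.108, 0.0045, 0, 0, 0.05], [-0.1123, 0.0042, 0, 0, 0.05]]}' > next.json && python3 -m pendant next.json| sed -n '1,2p;4p'
python3 - <<'E'
from h import *
import cv2
a=bot.camera("side");b=bot.camera("top")
cv2.imwrite("pics/g2.png",np.hstack([cv2.resize(a[180:300,260:380],None,fx=3.3,fy=3.3,interpolation=2),cv2.resize(b[140:260,290:410],None,fx=3.3,fy=3.3,interpolation=2)]))
E
```

```text
time: 8.37
ee_pos: [0.5194, -0.2549, 0.1863]
wrist_force: [0.2, -0.6, 0.0]
```

View pics/g2.png

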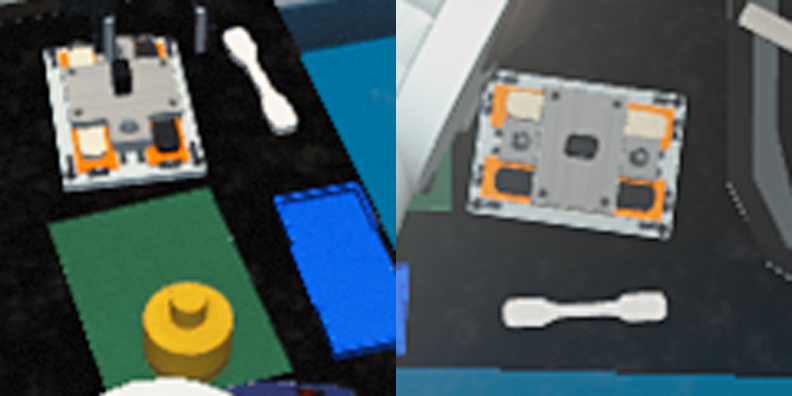

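The weight stands upright on the mat (side crop at (188,325)). The lug top is at (580,146) in the right half, and the pins are at (522,141) and (641,156). I'll refine the lug position from these.

```bash
python3 - <<'E'
from h import *
print(px("top",[(184,145.5)],.052,(290,140),3.3),px("top",[(126,141),(245,156)],.036,(290,140),3.3).mean(0))
print("white",px("top",[(107,312),(270.5,306)],.004,(290,140),3.3))
go(.515,-.3633,.057,84)
E
```

```text
[[ 0.51408923 -0.36257368]] [ 0.51448249 -0.36500575]
white [[ 0.40025474 -0.31419214]
 [ 0.40791166 -0.43060461]]
d [-0.1112  0.0069  0.1293] turn(about tool z) 0.13800983190536442 q [-26.   8.   5.  88.   0.  70.] t 8.4667
```

```bash
echo '{"moves":[[-0.036, 0.002, 0, 0, 0.05], [-0.072, 0.004, 0.02, 0, 0.05], [-0.1, 0.006, 0.05, 0, 0.045], [-0.1112, 0.007, 0.08, 0, 0.045], [-0.1112, 0.007, 0.095, 0, 0.045]]}' > next.json && python3 -m pendant next.json| sed -n '1,2p;4p'
echo '{"moves":[[0, 0, 0, 0, 0.045], [0, 0, 0.01, 0, 0.045], [0, 0, 0.02, 0, 0.045], [0, 0, 0.029, 0, 0.045], [0, 0, 0.029, 0, 0.045]]}' > next.json && python3 -m pendant next.json| sed -n '1,2p;4p'
python3 - <<'E'
from h import *
go(.5148,-.3633,.057,84)
E
```

```text
time: 8.88
ee_pos: [0.5146, -0.3625, 0.0876]
wrist_force: [0.2, 0.7, -1.8]
time: 9.3
ee_pos: [0.5154, -0.3609, 0.0614]
wrist_force: [-0.7, 0.1, -0.4]
d [-0.0025 -0.0004  0.0044] turn(about tool z) 0.34318620858061877 q [-35.  16.   2.  75.   0.  61.] t 9.3
```

```bash
echo '{"moves":[[-0.002, 0, 0.001, 0.3, 0.04], [-0.0025, 0, 0.003, 0.3, 0.04], [-0.0025, 0, 0.003, 0.3, 0.04]]}' > next.json && python3 -m pendant next.json| sed -n '1,2p;4p'
echo '{"moves":[[0, 0, 0, 0, 0.005], [0, 0, 0, 0, 0.005], [0, 0, 0, 0, 0.005], [0, 0, 0, 0, 0.005], [0, 0, 0, 0, 0.005]]}' > next.json && python3 -m pendant next.json 70
echo '{"moves":[[0, 0, -0.004, 0, 0.005], [0, 0, -0.012, 0, 0.005], [0, 0, -0.022, 0, 0.005], [0, 0, -0.035, 0, 0.005], [0, 0, -0.035, 0, 0.005]]}' > next.json && python3 -m pendant next.json
```

```text
time: 9.55
ee_pos: [0.5155, -0.3646, 0.0602]
wrist_force: [-0.3, 0.5, -0.6]
time: 9.97
ee_pos: [0.5155, -0.3645, 0.0604]
tcp_rot: [180.0, 0.0, 84.0]
wrist_force: [-0.3, 0.7, 6.0]
opening: 0.0123
grasp_force: 69.4
time: 10.38
ee_pos: [0.5164, -0.3651, 0.0985]
tcp_rot: [179.8, 0.1, 84.0]
wrist_force: [-0.0, 0.2, -1.8]
opening: 0.0122
grasp_force: 68.5
```

```bash
echo '{"moves":[[0, 0, -0.02, 0, 0.005], [0, 0, -0.05, 0, 0.005], [0, 0, -0.08, 0, 0.005], [0, 0, -0.09, 0, 0.005], [0, 0, -0.09, 0, 0.005]]}' > next.json && python3 -m pendant next.json|sed -n '1,2p;5p'
python3 - <<'E'
from h import *
import cv2
a=bot.camera("side")
cv2.imwrite("pics/g3.png",cv2.resize(a[100:300,230:400],None,fx=3,fy=3,interpolation=2))
go(.5302,-.226,.185,2.5)
E
```

```text
time: 10.8
ee_pos: [0.5165, -0.3651, 0.1882]
opening: 0.0119
d [ 0.1395 -0.0003  0.0003] turn(about tool z) 81.49087939114298 q [-35.  15.  14.  89.   0.  61.] t 10.85
```

View pics/g3.png

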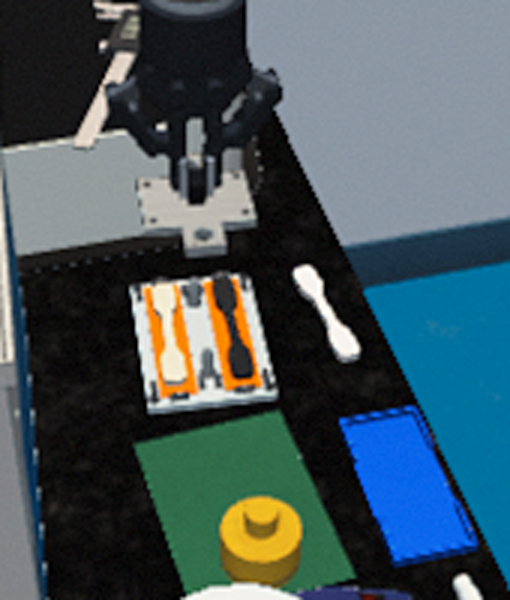

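The plate is held level at (200,205), and both bars lie in their lanes. Next it goes to the mat.

```bash
echo '{"moves":[[0.03, 0, 0, 0, 0.005], [0.065, 0, 0, 0, 0.005], [0.1, 0, 0, 0, 0.005], [0.13, 0, 0, 0, 0.005], [0.1395, 0, 0, 0, 0.005]]}' > next.json && python3 -m pendant next.json|sed -n '1,2p;5p'
echo '{"moves":[[0, 0, 0, 6, 0.005], [0, 0, 0, 13, 0.005], [0, 0, 0, 20, 0.005], [0, 0, 0, 27, 0.005], [0, 0, 0, 34, 0.005]]}' > next.json && python3 -m pendant next.json|sed -n '1,2p;5p'
echo '{"moves":[[0, 0, 0, 7, 0.005], [0, 0, 0, 14, 0.005], [0, 0, 0, 21, 0.005], [0, 0, 0, 28, 0.005], [0, 0, 0, 34, 0.005]]}' > next.json && python3 -m pendant next.json|sed -n '1,2p;5p'
echo '{"moves":[[0, 0, 0, 7, 0.005], [0, 0, 0, 12, 0.005], [0, 0, 0, 13.5, 0.005], [0, 0, 0, 13.5, 0.005]]}' > next.json && python3 -m pendant next.json|sed -n '1,3p;5p'
python3 - <<'E'
from h import *
go(.5302,-.226,.0424,2.5)
E
```

```text
time: 11.27
ee_pos: [0.5295, -0.2219, 0.1823]
opening: 0.0121
time: 11.68
ee_pos: [0.5294, -0.2256, 0.1823]
opening: 0.0122
time: 12.1
ee_pos: [0.5293, -0.2257, 0.1823]
opening: 0.0121
time: 12.43
ee_pos: [0.5293, -0.2257, 0.1824]
tcp_rot: [-179.9, 0.2, 2.4]
opening: 0.0123
d [0.0012 0.0005 0.14  ] turn(about tool z) -0.08869356268762374 q [-23.   8.   5.  87.  -0. 155.] t 12.4333
```

```bash
echo '{"moves":[[0.001, 0, 0.03, 0, 0.005], [0.001, 0, 0.06, 0, 0.005], [0.001, 0, 0.09, 0, 0.005], [0.001, 0, 0.115, 0, 0.005], [0.001, 0, 0.125, 0, 0.005]]}' > next.json && python3 -m pendant next.json|sed -n '1,2p;5p'
echo '{"moves":[[0, 0, 0, 0, 0.005], [0, 0, 0.003, 0, 0.005], [0, 0, 0.006, 0, 0.005], [0, 0, 0.009, 0, 0.005], [0, 0, 0.009, 0, 0.005]]}' > next.json && python3 -m pendant next.json|sed -n '1,5p'
echo '{"moves":[[0, 0, 0.001, 0, 0.005], [0, 0, 0.002, 0, 0.005], [0, 0, 0.003, 0, 0.005], [0, 0, 0.003, 0, 0.005]]}' > next.json && python3 -m pendant next.json|sed -n '1,4p'
```

```text
time: 12.85
ee_pos: [0.5284, -0.2247, 0.0543]
opening: 0.0124
time: 13.27
ee_pos: [0.5313, -0.2257, 0.0513]
tcp_rot: [180.0, -0.1, 2.5]
wrist_force: [-0.4, -0.5, -3.7]
opening: 0.0124
time: 13.6
ee_pos: [0.531, -0.2256, 0.0477]
tcp_rot: [180.0, -0.0, 2.5]
wrist_force: [-0.3, 0.2, -4.1]
```

```bash
echo '{"moves":[[0, 0, 0.0015, 0, 0.005], [0, 0, 0.003, 0, 0.005], [0, 0, 0.0045, 0, 0.005], [0, 0, 0.0045, 0, 0.005], [0, 0, 0.0045, 0, 0.005]]}' > next.json && python3 -m pendant next.json|sed -n '1,5p'
echo '{"moves":[[0, 0, 0.001, 0, 0.005], [0, 0, 0.0015, 0, 0.005], [0, 0, 0.0015, 0, 0.005], [0, 0, 0.0015, 0, 0.005]]}' > next.json && python3 -m pendant next.json|sed -n '1,4p'
```

```text
time: 14.02
ee_pos: [0.5309, -0.2255, 0.0431]
tcp_rot: [-180.0, 0.0, 2.5]
wrist_force: [0.0, -0.4, -3.6]
opening: 0.012
time: 14.35
ee_pos: [0.5311, -0.2256, 0.0424]
tcp_rot: [180.0, -0.0, 2.5]
wrist_force: [-3.3, 0.6, 4.2]
```

```bash
echo '{"moves":[[0, 0, 0, 0, 0.04], [0, 0, 0, 0, 0.04], [0, 0, 0, 0, 0.04]]}' > next.json && python3 -m pendant next.json|sed -n '1,2p'
echo '{"moves":[[0, 0, -0.02, 0, 0.04], [0, 0, -0.05, 0, 0.04], [0, 0, -0.085, 0, 0.04], [0, 0, -0.12, 0, 0.04], [0, 0, -0.13, 0, 0.04]]}' > next.json && python3 -m pendant next.json|sed -n '1,2p'
echo '{"moves":[[0, 0, 0, -7, 0.04], [0, 0, 0, -14, 0.04], [0, 0, 0, -21, 0.04], [0, 0, 0, -28, 0.04], [0, 0, 0, -35, 0.04]]}' > next.json && python3 -m pendant next.json|sed -n '1,2p'
echo '{"moves":[[0, 0, 0, -7, 0.04], [0, 0, 0, -14, 0.04], [0, 0, 0, -21, 0.04], [0, 0, 0, -28, 0.04], [0, 0, 0, -35, 0.04]]}' > next.json && python3 -m pendant next.json|sed -n '1,2p'
echo '{"moves":[[0, 0, 0, -7, 0.04], [0, 0, 0, -11.5, 0.04], [0, 0, 0, -11.5, 0.04], [0, 0, 0, -11.5, 0.04]]}' > next.json && python3 -m pendant next.json|sed -n '1,3p'
python3 - <<'E'
from h import *
import cv2
a=bot.camera("side");b=bot.camera("top")
cv2.imwrite("pics/g4.png",np.hstack([cv2.resize(a[180:300,260:380],None,fx=3.3,fy=3.3,interpolation=2),cv2.resize(b[140:260,290:410],None,fx=3.3,fy=3.3,interpolation=2)]))
go(.4889,-.3608,.15,84)
E
```

```text
time: 14.6
ee_pos: [0.5311, -0.2257, 0.0418]
time: 15.02
ee_pos: [0.5324, -0.2262, 0.1776]
time: 15.43
ee_pos: [0.531, -0.2256, 0.1715]
time: 15.85
ee_pos: [0.531, -0.2256, 0.1715]
time: 16.18
ee_pos: [0.531, -0.2256, 0.1715]
tcp_rot: [-180.0, -0.0, 83.8]
d [-0.139  -0.0273  0.0217] turn(about tool z) -0.16383930697308813 q [-23.   8.   4.  86.   0.  73.] t 16.2833
```

View pics/g4.png

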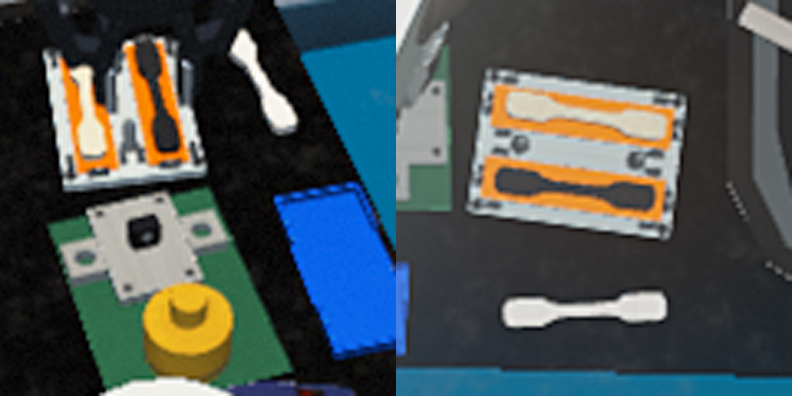

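Plate and weight sit flat on the mat. The black bar's ends are at (494,183) and (657,193), and the cream's at (506,103) and (661,124). I'll locate them now.

```bash
python3 - <<'E'
from h import *
for n,l in(("black",[(98,182),(261,192)]),("cream",[(110,103),(265,124)])):
    p=px("top",l,.018,(290,140),3.3);v=p[1]-p[0];print(n,p.mean(0),np.hypot(*v),np.degrees(np.arctan2(v[0],-v[1])),(np.array(p.mean(0))-[.515,-.364])@[[.9945,.1045],[-.1045,.9945]])
E
```

```text
black [ 0.48950333 -0.36284001] 0.11601409038599347 -1.7381722327074012 [-0.02547766 -0.00151079]
cream [ 0.54253581 -0.36743019] 0.11167597674326483 -5.942651703832395 [ 0.02774282 -0.00053383]
```

```bash
python3 - <<'E'
from h import *
go(.4893,-.3625,.07,88)
E
echo '{"moves":[[-0.035, -0.007, 0, 0, 0.04], [-0.07, -0.014, 0.01, 0, 0.04], [-0.105, -0.021, 0.02, 0, 0.04], [-0.135, -0.026, 0.04, 0, 0.04], [-0.1405, -0.0271, 0.07, 0, 0.035]]}' > next.json && python3 -m pendant next.json|sed -n '1,2p'
echo '{"moves":[[0, 0, 0.02, -2, 0.035], [0, 0, 0.03, -4.2, 0.035], [0, 0, 0.03, -4.2, 0.035]]}' > next.json && python3 -m pendant next.json|sed -n '1,3p'
python3 - <<'E'
from h import *
go(.4893,-.3625,.0435,88)
E
```

```text
d [-0.1406 -0.0267  0.1017] turn(about tool z) -4.163839306973088 q [-23.   8.   4.  86.   0.  73.] t 16.2833
time: 16.7
ee_pos: [0.4889, -0.3672, 0.1033]
time: 16.95
ee_pos: [0.4878, -0.3619, 0.0686]
tcp_rot: [-179.8, -0.2, 88.1]
d [-0.0006  0.0016  0.0251] turn(about tool z) 0.1449061774305278 q [-37.  14.  -1.  76.  -0.  55.] t 16.95
```

```bash
echo '{"moves":[[0, 0, 0.005, 0, 0.035], [0, 0, 0.015, 0, 0.03], [0, 0, 0.021, 0, 0.03], [0, 0, 0.025, 0, 0.03], [0, 0, 0.025, 0, 0.03]]}' > next.json && python3 -m pendant next.json|sed -n '1,4p'
echo '{"moves":[[0, 0, 0, 0, 0.0], [0, 0, 0, 0, 0.0], [0, 0, 0, 0, 0.0], [0, 0, 0, 0, 0.0], [0, 0, 0, 0, 0.0]]}' > next.json && python3 -m pendant next.json 40
```

```text
time: 17.37
ee_pos: [0.4891, -0.3621, 0.0459]
tcp_rot: [-179.9, -0.0, 88.2]
wrist_force: [-0.8, -0.1, -0.0]
time: 17.78
ee_pos: [0.4894, -0.3626, 0.0471]
tcp_rot: [180.0, 0.0, 88.2]
wrist_force: [-0.5, 0.8, 0.2]
opening: -0.0001
grasp_force: 0.0
```

```bash
echo '{"moves":[[0, 0, 0, 0, 0.03], [0, 0, 0, 0, 0.03], [0, 0, 0.003, 0, 0.03], [0, 0, 0.0055, 0, 0.03], [0, 0, 0.0075, 0, 0.03]]}' > next.json && python3 -m pendant next.json|sed -n '1,4p'
echo '{"moves":[[0, 0, 0, 0, 0.03], [0, 0, 0, 0, 0.03], [0, 0, 0, 0, 0.03], [0, 0, 0, 0, 0.03]]}' > next.json && python3 -m pendant next.json
```

```text
time: 18.2
ee_pos: [0.4892, -0.3624, 0.0388]
tcp_rot: [-180.0, -0.0, 88.2]
wrist_force: [0.4, -0.1, 0.4]
time: 18.53
ee_pos: [0.4894, -0.3625, 0.0394]
tcp_rot: [180.0, 0.0, 88.2]
wrist_force: [0.6, 0.1, -0.3]
opening: 0.0298
grasp_force: 0.0
```

```bash
echo '{"moves":[[0, 0, 0, 0, 0.0], [0, 0, 0, 0, 0.0], [0, 0, 0, 0, 0.0], [0, 0, 0, 0, 0.0], [0, 0, 0, 0, 0.0]]}' > next.json && python3 -m pendant next.json 50
echo '{"moves":[[0, 0, -0.004, 0, 0], [0, 0, -0.012, 0, 0], [0, 0, -0.03, 0, 0], [0, 0, -0.055, 0, 0], [0, 0, -0.055, 0, 0]]}' > next.json && python3 -m pendant next.json
python3 - <<'E'
from h import *
go(.402,-.1745,.1,89.5)
E
```

```text
time: 18.95
ee_pos: [0.4894, -0.3625, 0.0396]
tcp_rot: [180.0, 0.0, 88.2]
wrist_force: [0.5, -0.1, 2.7]
opening: 0.007
grasp_force: 50.2
time: 19.37
ee_pos: [0.4908, -0.3636, 0.0998]
tcp_rot: [179.7, 0.2, 88.2]
wrist_force: [0.1, -1.3, 1.2]
opening: 0.0064
grasp_force: 49.9
d [ 0.1862 -0.0947 -0.0014] turn(about tool z) -1.3091714996116366 q [-37.  13.   1.  78.  -0.  55.] t 19.3667
```

```bash
echo '{"moves":[[0.03, -0.015, 0, 0, 0], [0.065, -0.033, 0, 0, 0], [0.1, -0.051, 0, 0, 0], [0.13, -0.066, 0, 0, 0], [0.16, -0.081, 0, 0, 0]]}' > next.json && python3 -m pendant next.json|sed -n '1,2p'
echo '{"moves":[[0.018, -0.0095, 0, -1.3, 0], [0.0252, -0.0137, 0, -1.3, 0], [0.0252, -0.0137, 0.02, -1.3, 0], [0.0252, -0.0137, 0.045, -1.3, 0], [0.0252, -0.0137, 0.045, -1.3, 0]]}' > next.json && python3 -m pendant next.json|sed -n '1,5p'
python3 - <<'E'
from h import *
import cv2
a=bot.camera("side")
cv2.imwrite("pics/g5.png",cv2.resize(a[170:310,280:420],None,fx=4,fy=4,interpolation=2))
go(.402,-.1755,.0306,89.5)
E
```

```text
time: 19.78
ee_pos: [0.4124, -0.1987, 0.0946]
time: 20.2
ee_pos: [0.399, -0.1739, 0.0461]
tcp_rot: [-179.8, -0.1, 89.5]
wrist_force: [-1.3, -0.1, -1.2]
opening: 0.0067
d [-0.0013  0.0026  0.0174] turn(about tool z) -0.04080124948823993 q [-24.  -9. -27.  73.  -0.  67.] t 20.25
```

View pics/g5.png

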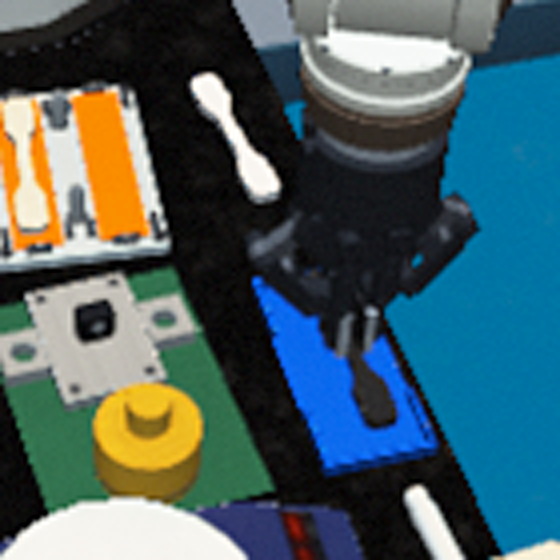

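The black bar hangs level over the tray (at (375,390)), and the freed lane is clear. I'll lower and release.

```bash
echo '{"moves":[[-0.0008, 0.001, 0.005, 0, 0], [-0.0008, 0.001, 0.01, 0, 0], [-0.0008, 0.001, 0.014, 0, 0], [-0.0008, 0.001, 0.016, 0, 0], [-0.0008, 0.001, 0.016, 0, 0]]}' > next.json && python3 -m pendant next.json|sed -n '1,4p'
echo '{"moves":[[0, 0, 0, 0, 0], [0, 0, 0, 0, 0]]}' > next.json && python3 -m pendant next.json|sed -n '1,4p'
python3 - <<'E'
from h import *
go(.402,-.1755,.0306,89.5)
E
```

```text
time: 20.67
ee_pos: [0.4014, -0.1752, 0.0331]
tcp_rot: [-180.0, -0.0, 89.5]
wrist_force: [0.5, 0.2, -0.6]
time: 20.83
ee_pos: [0.4016, -0.1753, 0.0335]
tcp_rot: [180.0, 0.0, 89.5]
wrist_force: [-0.3, 0.1, -0.9]
d [-0.0002  0.0004  0.0029] turn(about tool z) -0.012248967689487245 q [-24.  -9. -28.  71.  -0.  67.] t 20.8333
```

```bash
echo '{"moves":[[0, 0, 0.0015, 0, 0], [0, 0, 0.003, 0, 0], [0, 0, 0.003, 0, 0]]}' > next.json && python3 -m pendant next.json|sed -n '1,4p'
echo '{"moves":[[0, 0, 0, 0, 0.03], [0, 0, 0, 0, 0.03], [0, 0, 0, 0, 0.03]]}' > next.json && python3 -m pendant next.json|sed -n '1,2p'
echo '{"moves":[[0, 0, -0.01, 0, 0.03], [0, 0, -0.03, 0, 0.03], [0, 0, -0.06, 0, 0.03], [0, 0, -0.06, -4, 0.03], [0, 0, -0.06, -4, 0.03]]}' > next.json && python3 -m pendant next.json|sed -n '1,3p'
python3 - <<'E'
from h import *
go(.4041,-.3722,.06,93.5)
E
```

```text
time: 21.08
ee_pos: [0.4016, -0.1753, 0.0305]
tcp_rot: [180.0, 0.0, 89.5]
wrist_force: [0.5, 0.8, 1.4]
time: 21.33
ee_pos: [0.4015, -0.1752, 0.0302]
time: 21.75
ee_pos: [0.4025, -0.1756, 0.0926]
tcp_rot: [179.8, 0.1, 93.7]
d [-0.1962 -0.0111  0.0328] turn(about tool z) 0.16330055945770994 q [-24. -11. -23.  77.   0.  63.] t 21.75
```

```bash
echo '{"moves":[[-0.035, -0.002, 0, 0, 0.03], [-0.075, -0.004, 0, 0, 0.03], [-0.115, -0.007, 0, 0, 0.03], [-0.155, -0.009, 0, 0, 0.03], [-0.19, -0.011, 0, 0, 0.03]]}' > next.json && python3 -m pendant next.json|sed -n '1,2p'
echo '{"moves":[[-0.0065, 0, 0.01, 0, 0.03], [-0.0065, 0, 0.02, 0, 0.03], [-0.0065, 0, 0.03, 0, 0.03], [-0.0065, 0, 0.03, 0, 0.03]]}' > next.json && python3 -m pendant next.json|sed -n '1,2p'
python3 - <<'E'
from h import *
import cv2
a=bot.camera("side");b=bot.camera("top")
p=lambda im,c:cv2.resize(im[c[1]:c[1]+130,c[0]:c[0]+130],None,fx=3,fy=3,interpolation=2)
cv2.imwrite("pics/g6.png",np.hstack([p(a,(280,150)),p(a,(290,215))]))
go(.4041,-.3722,.0275,93.5)
E
```

```text
time: 22.17
ee_pos: [0.4014, -0.3676, 0.0897]
time: 22.5
ee_pos: [0.4013, -0.3698, 0.0571]
d [-0.002   0.0018  0.0321] turn(about tool z) 0.05070857361674541 q [-43.   5. -11.  73.   0.  44.] t 22.6
```

View pics/g6.png

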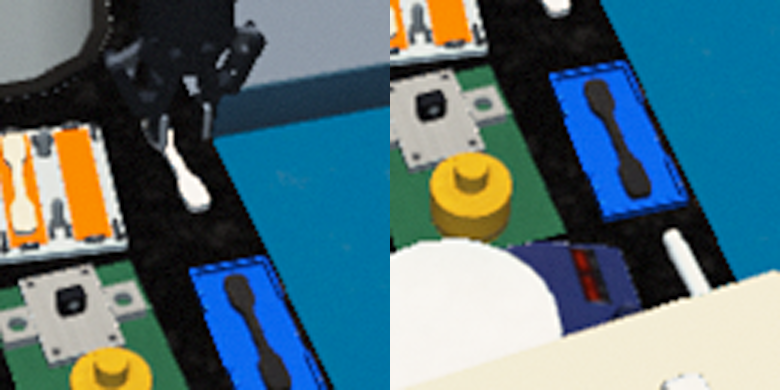

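The black bar lies flat in the tray and the fingers straddle the white bar's waist. I'll descend and grasp.

```bash
echo '{"moves":[[-0.001, 0.001, 0.01, 0, 0.03], [-0.001, 0.001, 0.02, 0, 0.03], [-0.001, 0.001, 0.026, 0, 0.03], [-0.001, 0.001, 0.0285, 0, 0.03], [-0.001, 0.001, 0.0285, 0, 0.03]]}' > next.json && python3 -m pendant next.json|sed -n '1,4p'
echo '{"moves":[[0, 0, 0, 0, 0.03], [0, 0, 0, 0, 0.03], [0, 0, 0, 0, 0.03]]}' > next.json && python3 -m pendant next.json|sed -n '1,4p'
```

```text
time: 23.02
ee_pos: [0.4031, -0.3724, 0.0307]
tcp_rot: [-179.9, -0.1, 93.5]
wrist_force: [0.4, -0.1, -0.0]
time: 23.27
ee_pos: [0.4037, -0.3731, 0.0322]
tcp_rot: [180.0, 0.0, 93.5]
wrist_force: [-0.2, -0.1, -0.6]
```

```bash
echo '{"moves":[[0.0005, 0, 0.002, 0, 0.03], [0.0008, 0, 0.0045, 0, 0.03], [0.0008, 0, 0.0045, 0, 0.03], [0.0008, 0, 0.0045, 0, 0.03]]}' > next.json && python3 -m pendant next.json|sed -n '1,4p'
echo '{"moves":[[0, 0, 0, 0, 0], [0, 0, 0, 0, 0], [0, 0, 0, 0, 0], [0, 0, 0, 0, 0], [0, 0, 0, 0, 0]]}' > next.json && python3 -m pendant next.json 50
echo '{"moves":[[0, 0, -0.005, 0, 0], [0, 0, -0.02, 0, 0], [0, 0, -0.045, 0, 0], [0, 0, -0.07, 0, 0], [0, 0, -0.07, 0, 0]]}' > next.json && python3 -m pendant next.json|sed -n '1,5p'
python3 - <<'E'
from h import *
# lane centre from jig (.5152,-.3642), yaw -6
go(.5152-.0259,-.3642+.0027,.095,84)
E
```

```text
time: 23.6
ee_pos: [0.4034, -0.3721, 0.0271]
tcp_rot: [-180.0, -0.0, 93.5]
wrist_force: [0.2, -0.0, 0.5]
time: 24.02
ee_pos: [0.4035, -0.3722, 0.0275]
tcp_rot: [180.0, 0.0, 93.5]
wrist_force: [0.4, 0.1, 1.2]
opening: 0.0065
grasp_force: 48.5
time: 24.43
ee_pos: [0.405, -0.3735, 0.1026]
tcp_rot: [179.7, 0.3, 93.5]
wrist_force: [1.3, 0.5, 0.8]
opening: 0.0067
d [0.0069 0.0849 0.008 ] turn(about tool z) 9.48648416548896 q [-43.   5.  -7.  78.  -0.  44.] t 24.4333
```

```bash
echo '{"moves":[[0.003, 0.03, 0, 0, 0], [0.005, 0.06, 0, 0, 0], [0.0065, 0.08, 0, 0, 0], [0.0069, 0.0855, 0, 0, 0], [0.0069, 0.0855, 0, 0, 0]]}' > next.json && python3 -m pendant next.json|sed -n '1,3p'
echo '{"moves":[[0, 0, 0, 6, 0], [0, 0, 0, 9.5, 0], [0, 0, 0.015, 9.5, 0], [0, 0, 0.03, 9.5, 0], [0, 0, 0.03, 9.5, 0]]}' > next.json && python3 -m pendant next.json|sed -n '1,3p'
python3 - <<'E'
from h import *
import cv2
a=bot.camera("side")
cv2.imwrite("pics/g7.png",cv2.resize(a[140:270,240:370],None,fx=4,fy=4,interpolation=2))
go(.5152-.0259,-.3642+.0027,.0395,84)
E
```

```text
time: 24.85
ee_pos: [0.4893, -0.3595, 0.0967]
tcp_rot: [-180.0, -0.0, 93.6]
time: 25.27
ee_pos: [0.4861, -0.3594, 0.0644]
tcp_rot: [-179.8, -0.1, 83.9]
d [-0.0016  0.003   0.0264] turn(about tool z) -0.049115164622875795 q [-36.  13.  -2.  75.  -0.  60.] t 25.3167
```

View pics/g7.png

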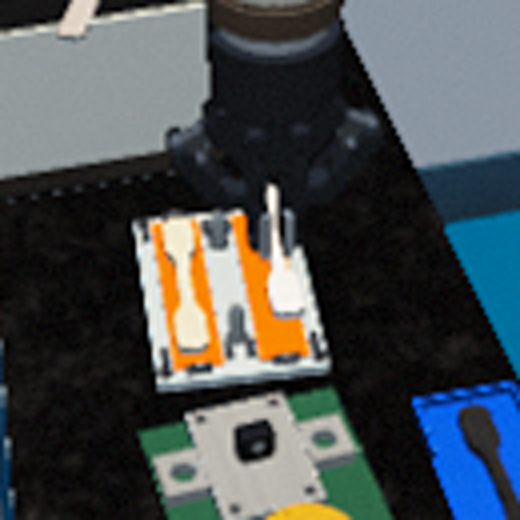

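The white bar hangs level above the lane (near end at (287,300)). I'll lower it in steps.

```bash
echo '{"moves":[[0, 0, 0.005, 0, 0], [0, 0, 0.01, 0, 0], [0, 0, 0.013, 0, 0], [0, 0, 0.013, 0, 0], [0, 0, 0.013, 0, 0]]}' > next.json && python3 -m pendant next.json|sed -n '1,4p'
python3 - <<'E'
from h import *
go(.5152-.0259,-.3642+.0027,.0395,84)
E
```

```text
time: 25.73
ee_pos: [0.4884, -0.36, 0.0543]
tcp_rot: [-180.0, -0.0, 84.0]
wrist_force: [-0.1, 0.4, -0.1]
d [-0.0014  0.0011  0.0148] turn(about tool z) -0.009314522621409083 q [-36.  14.  -3.  74.  -0.  60.] t 25.7333
```

```bash
echo '{"moves":[[-0.001, 0.0008, 0, 0, 0], [-0.0014, 0.001, 0.005, 0, 0], [-0.0014, 0.001, 0.009, 0, 0], [-0.0014, 0.001, 0.012, 0, 0], [-0.0014, 0.001, 0.012, 0, 0]]}' > next.json && python3 -m pendant next.json|sed -n '1,4p'
echo '{"moves":[[0, 0, 0.001, 0, 0], [0, 0, 0.0025, 0, 0], [0, 0, 0.0025, 0, 0], [0, 0, 0.0025, 0, 0]]}' > next.json && python3 -m pendant next.json|sed -n '1,4p'
python3 - <<'E'
from h import *
go(.5152-.0259,-.3642+.0027,.0395,84)
E
```

```text
time: 26.15
ee_pos: [0.4888, -0.3612, 0.0412]
tcp_rot: [-179.9, -0.0, 84.0]
wrist_force: [-0.2, 0.3, -0.5]
time: 26.48
ee_pos: [0.4893, -0.3616, 0.0398]
tcp_rot: [180.0, 0.0, 84.0]
wrist_force: [-0.1, -0.2, -0.1]
d [0.0001 0.     0.0003] turn(about tool z) -0.014267332987387249 q [-36.  14.  -3.  72.   0.  60.] t 26.4833
```

Exactly on target. I'll release, rise, and return to the plate with the mirrored move.

```bash
echo '{"moves":[[0, 0, 0.0003, 0, 0.03], [0, 0, 0.0003, 0, 0.03], [0, 0, 0.0003, 0, 0.03]]}' > next.json && python3 -m pendant next.json|sed -n '1,4p'
echo '{"moves":[[0, 0, -0.01, 0, 0.03], [0, 0, -0.03, 0, 0.03], [0, 0, -0.06, 0, 0.04], [0, 0, -0.095, 0, 0.04], [0, 0, -0.1, 0, 0.04]]}' > next.json && python3 -m pendant next.json|sed -n '1,2p'
echo '{"moves":[[0.03, 0.01, 0, 0, 0.04], [0.065, 0.02, 0, 0, 0.04], [0.1, 0.026, 0, 0, 0.04], [0.13, 0.0275, 0, 0, 0.04], [0.139, 0.0275, 0, 0, 0.04]]}' > next.json && python3 -m pendant next.json|sed -n '1,2p'
echo '{"moves":[[0, 0, 0, 7, 0.04], [0, 0, 0, 14, 0.04], [0, 0, 0, 21, 0.04], [0, 0, 0, 28, 0.04], [0, 0, 0, 35, 0.04]]}' > next.json && python3 -m pendant next.json|sed -n '1,2p'
echo '{"moves":[[0, 0, 0, 7, 0.04], [0, 0, 0, 14, 0.04], [0, 0, 0, 21, 0.04], [0, 0, 0, 28, 0.04], [0, 0, 0, 35, 0.04]]}' > next.json && python3 -m pendant next.json|sed -n '1,2p'
echo '{"moves":[[0, 0, 0, 7, 0.04], [0, 0, 0, 11.5, 0.04], [0, 0, 0, 11.5, 0.04], [0, 0, 0, 11.5, 0.04]]}' > next.json && python3 -m pendant next.json|sed -n '1,3p'
python3 - <<'E'
from h import *
import cv2
a=bot.camera("side");b=bot.camera("top")
p=lambda im,c:cv2.resize(im[c[1]:c[1]+130,c[0]:c[0]+130],None,fx=3,fy=3,interpolation=2)
cv2.imwrite("pics/g8.png",np.hstack([p(a,(250,180)),p(b,(290,130))]))
go(.5311,-.2256,.0424,2.5)
E
```

```text
time: 26.73
ee_pos: [0.4893, -0.3616, 0.0396]
tcp_rot: [180.0, 0.0, 84.0]
wrist_force: [0.1, -0.9, 0.1]
time: 27.15
ee_pos: [0.4908, -0.3627, 0.1469]
time: 27.57
ee_pos: [0.5319, -0.2228, 0.1405]
time: 27.98
ee_pos: [0.5312, -0.2265, 0.1403]
time: 28.4
ee_pos: [0.5311, -0.2266, 0.1402]
time: 28.73
ee_pos: [0.5312, -0.2265, 0.14]
tcp_rot: [180.0, -0.0, 2.6]
d [-0.     -0.0008  0.0974] turn(about tool z) 0.1359690974891521 q [-23.   8.   0.  82.  -0. 154.] t 28.8333
```

View pics/g8.png

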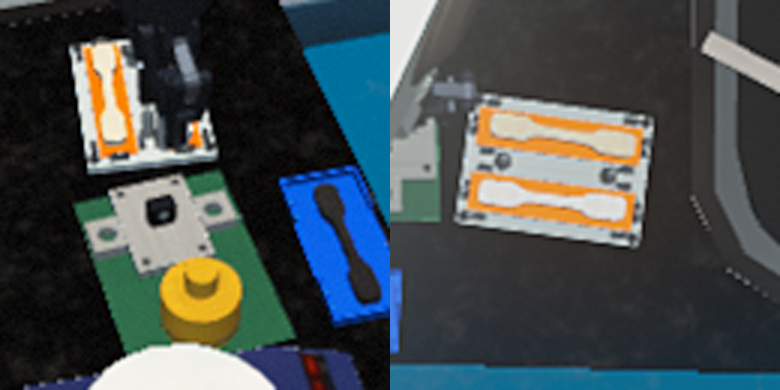

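The white bar lies straight and flat in its lane, parallel to the cream. I'll lower onto the lug.

```bash
echo '{"moves":[[0, -0.0008, 0.025, 0, 0.04], [0, -0.0008, 0.05, 0, 0.04], [0, -0.0008, 0.07, 0, 0.04], [0, -0.0008, 0.085, 0, 0.04], [0, -0.0008, 0.085, 0, 0.04]]}' > next.json && python3 -m pendant next.json|sed -n '1,3p'
echo '{"moves":[[0, 0, 0.005, 0, 0.04], [0, 0, 0.01, 0, 0.04], [0, 0, 0.0125, 0, 0.04], [0, 0, 0.0125, 0, 0.04], [0, 0, 0.0125, 0, 0.04]]}' > next.json && python3 -m pendant next.json|sed -n '1,4p'
python3 - <<'E'
from h import *
go(.5311,-.2256,.0420,2.5)
E
```

```text
time: 29.25
ee_pos: [0.5294, -0.2247, 0.0511]
tcp_rot: [-179.9, 0.3, 2.6]
time: 29.67
ee_pos: [0.5313, -0.2255, 0.0425]
tcp_rot: [180.0, -0.0, 2.5]
wrist_force: [0.0, 0.6, 0.1]
d [-0.0003  0.0001  0.0005] turn(about tool z) 0.0028008457644830287 q [-23.  10.  -8.  72.   0. 155.] t 29.6667
```

```bash
echo '{"moves":[[0, 0, 0, 0, 0.005], [0, 0, 0, 0, 0.005], [0, 0, 0, 0, 0.005], [0, 0, 0, 0, 0.005], [0, 0, 0, 0, 0.005]]}' > next.json && python3 -m pendant next.json 70
echo '{"moves":[[0, 0, -0.006, 0, 0.005], [0, 0, -0.025, 0, 0.005], [0, 0, -0.055, 0, 0.005], [0, 0, -0.09, 0, 0.005], [0, 0, -0.12, 0, 0.005]]}' > next.json && python3 -m pendant next.json|sed -n '1,5p'
echo '{"moves":[[0, 0, 0, -6, 0.005], [0, 0, 0, -13, 0.005], [0, 0, 0, -20, 0.005], [0, 0, 0, -27, 0.005], [0, 0, 0, -34, 0.005]]}' > next.json && python3 -m pendant next.json|sed -n '1,2p'
echo '{"moves":[[0, 0, 0, -7, 0.005], [0, 0, 0, -14, 0.005], [0, 0, 0, -21, 0.005], [0, 0, 0, -28, 0.005], [0, 0, 0, -34, 0.005]]}' > next.json && python3 -m pendant next.json|sed -n '1,2p'
echo '{"moves":[[0, 0, 0, -7, 0.005], [0, 0, 0, -12, 0.005], [0, 0, 0, -13.5, 0.005], [0, 0, 0, -13.5, 0.005]]}' > next.json && python3 -m pendant next.json|sed -n '1,3p;5p'
python3 - <<'E'
from h import *
go(.5155,-.3645,.1,84)
E
```

```text
time: 30.08
ee_pos: [0.5314, -0.2256, 0.0427]
tcp_rot: [180.0, -0.1, 2.5]
wrist_force: [-2.1, -0.8, 6.6]
opening: 0.0121
grasp_force: 70.7
time: 30.5
ee_pos: [0.5306, -0.2251, 0.1633]
tcp_rot: [-180.0, 0.1, 2.5]
wrist_force: [0.9, -0.1, -2.9]
opening: 0.012
time: 30.92
ee_pos: [0.5308, -0.2251, 0.1615]
time: 31.33
ee_pos: [0.5308, -0.2252, 0.1614]
time: 31.67
ee_pos: [0.5308, -0.2252, 0.1615]
tcp_rot: [-179.9, -0.0, 84.1]
opening: 0.0122
d [-0.1402 -0.0007  0.0614] turn(about tool z) 0.06496992188328932 q [-23.   8.   3.  85.   0.  73.] t 31.6667
```

```bash
echo '{"moves":[[-0.03, 0, 0, 0, 0.005], [-0.065, 0, 0, 0, 0.005], [-0.1, 0, 0, 0, 0.005], [-0.13, -0.0007, 0, 0, 0.005], [-0.1402, -0.0007, 0, 0, 0.005]]}' > next.json && python3 -m pendant next.json|sed -n '1,2p'
echo '{"moves":[[0, 0, 0, 0, 0.005], [0, 0, 0.02, 0, 0.005], [0, 0, 0.045, 0, 0.005], [0, 0, 0.06, 0, 0.005], [0, 0, 0.06, 0, 0.005]]}' > next.json && python3 -m pendant next.json|sed -n '1,2p'
echo '{"moves":[[0, 0, 0, 0, 0.005], [0, 0, 0, 0, 0.005]]}' > next.json && python3 -m pendant next.json|sed -n '1,4p'
python3 - <<'E'
from h import *
import cv2
a=bot.camera("side")
cv2.imwrite("pics/g9.png",cv2.resize(a[140:270,240:370],None,fx=4.5,fy=4.5,interpolation=2))
go(.5155,-.3645,.0607,84)
E
```

```text
time: 32.08
ee_pos: [0.5146, -0.3681, 0.1611]
time: 32.5
ee_pos: [0.5143, -0.3626, 0.0978]
time: 32.67
ee_pos: [0.5163, -0.3644, 0.1033]
tcp_rot: [179.9, 0.0, 84.0]
wrist_force: [0.2, -0.3, -3.7]
d [ 0.0001 -0.0011  0.043 ] turn(about tool z) -0.00014391690970683158 q [-35.  16.   6.  80.   0.  61.] t 32.7167
```

View pics/g9.png

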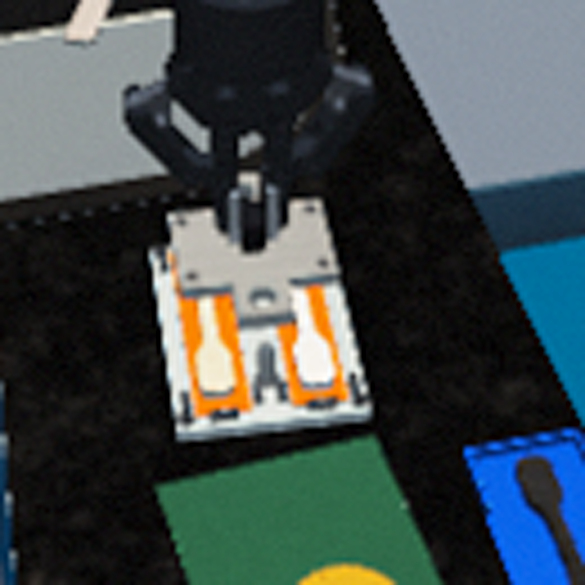

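The plate is level above the jig, its near hole (262,297) in line with the pin (266,365). I'll lower with settling.

```bash
echo '{"moves":[[0, -0.0007, 0.008, 0, 0.005], [0, -0.0007, 0.016, 0, 0.005], [0, -0.0007, 0.02, 0, 0.005], [0, -0.0007, 0.02, 0, 0.005], [0, -0.0007, 0.02, 0, 0.005]]}' > next.json && python3 -m pendant next.json|sed -n '1,4p'
python3 - <<'E'
from h import *
go(.5155,-.3645,.0607,84)
E
```

```text
time: 33.13
ee_pos: [0.5148, -0.3645, 0.0815]
tcp_rot: [-180.0, -0.0, 84.0]
wrist_force: [0.9, -0.7, -3.5]
d [0.0001 0.0007 0.0208] turn(about tool z) -0.015340076082921428 q [-35.  16.   4.  77.   0.  61.] t 33.1333
```

```bash
echo '{"moves":[[0, 0.0005, 0.003, 0, 0.005], [0, 0.0005, 0.006, 0, 0.005], [0, 0.0005, 0.009, 0, 0.005], [0, 0.0005, 0.01, 0, 0.005], [0, 0.0005, 0.01, 0, 0.005]]}' > next.json && python3 -m pendant next.json|sed -n '1,4p'
echo '{"moves":[[0, 0, 0.003, 0, 0.005], [0, 0, 0.006, 0, 0.005], [0, 0, 0.008, 0, 0.005], [0, 0, 0.008, 0, 0.005], [0, 0, 0.008, 0, 0.005]]}' > next.json && python3 -m pendant next.json|sed -n '1,4p'
python3 - <<'E'
from h import *
go(.5155,-.3645,.0607,84)
E
```

```text
time: 33.55
ee_pos: [0.5154, -0.3646, 0.0715]
tcp_rot: [-180.0, -0.0, 84.0]
wrist_force: [0.4, 0.1, -4.1]
time: 33.97
ee_pos: [0.5154, -0.3646, 0.0638]
tcp_rot: [-180.0, -0.0, 84.0]
wrist_force: [-0.2, 0.5, -3.8]
d [0.0001 0.     0.0031] turn(about tool z) -0.00927333599398139 q [-35.  17.   2.  76.   0.  61.] t 33.9667
```

```bash
echo '{"moves":[[0, 0, 0.0015, 0, 0.005], [0, 0, 0.003, 0, 0.005], [0, 0, 0.0033, 0, 0.005], [0, 0, 0.0033, 0, 0.005], [0, 0, 0.0033, 0, 0.005]]}' > next.json && python3 -m pendant next.json|sed -n '1,4p'
```

```text
time: 34.38
ee_pos: [0.5156, -0.3647, 0.0608]
tcp_rot: [180.0, 0.0, 84.0]
wrist_force: [0.4, -0.4, -3.2]
```

```bash
echo '{"moves":[[0, 0, 0.0005, 0, 0.005], [0, 0, 0.001, 0, 0.005], [0, 0, 0.0012, 0, 0.005], [0, 0, 0.0012, 0, 0.005]]}' > next.json && python3 -m pendant next.json|sed -n '1,4p'
```

```text
time: 34.72
ee_pos: [0.5156, -0.3648, 0.0607]
tcp_rot: [180.0, 0.0, 84.0]
wrist_force: [-4.5, 2.7, 6.8]
```

Seated. Release, rise, and go to the weight (released at TCP .5268,-.1384,.0675).

```bash
echo '{"moves":[[0, 0, 0, 0, 0.04], [0, 0, 0, 0, 0.04], [0, 0, 0, 0, 0.04]]}' > next.json && python3 -m pendant next.json|sed -n '1,4p'
echo '{"moves":[[0, 0, -0.02, 0, 0.05], [0, 0, -0.05, 0, 0.05], [0, 0, -0.085, 0, 0.05], [0, 0, -0.12, 0, 0.05], [0, 0, -0.125, 0, 0.05]]}' > next.json && python3 -m pendant next.json|sed -n '1,2p'
echo '{"moves":[[0.03, -0.001, 0, 0, 0.05], [0.065, -0.003, 0, 0, 0.05], [0.1, -0.005, 0, 0, 0.05], [0.14, -0.007, 0, 0, 0.05], [0.18, -0.009, 0, 0, 0.05]]}' > next.json && python3 -m pendant next.json|sed -n '1,2p'
echo '{"moves":[[0.03, -0.001, 0, 0, 0.05], [0.045, -0.0025, 0, 0, 0.05], [0.045, -0.0025, 0, 0, 0.05]]}' > next.json && python3 -m pendant next.json|sed -n '1,2p'
python3 - <<'E'
from h import *
import cv2
b=bot.camera("top");a=bot.camera("side")
p=lambda im,c:cv2.resize(im[c[1]:c[1]+130,c[0]:c[0]+130],None,fx=3,fy=3,interpolation=2)
cv2.imwrite("pics/g10.png",np.hstack([p(a,(250,150)),p(b,(290,130))]))
go(.5269,-.1384,.0675,84.3)
E
```

```text
time: 34.97
ee_pos: [0.5157, -0.3648, 0.0596]
tcp_rot: [180.0, 0.0, 84.0]
wrist_force: [0.1, 0.9, -0.1]
time: 35.38
ee_pos: [0.517, -0.3657, 0.1915]
time: 35.8
ee_pos: [0.5253, -0.1834, 0.1843]
time: 36.05
ee_pos: [0.5279, -0.1369, 0.1847]
d [ 0.001  -0.0011  0.1171] turn(about tool z) -0.23139829365790376 q [-15.   4.   1.  87.  -0.  81.] t 36.15
```

View pics/g10.png

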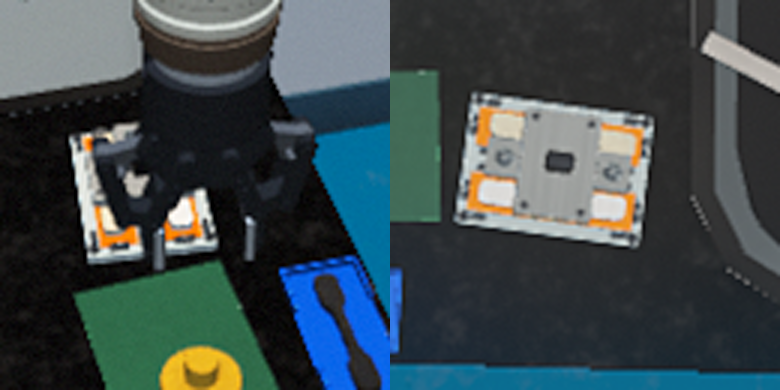

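The plate is back over both pins (503,157) and (613,171). Next I'll pick up the weight.

```bash
echo '{"moves":[[0.0005, -0.0007, 0.03, 0, 0.05], [0.0005, -0.0007, 0.06, 0, 0.05], [0.0005, -0.0007, 0.085, 0, 0.05], [0.0005, -0.0007, 0.1, 0, 0.05], [0.0005, -0.0007, 0.1, 0, 0.05]]}' > next.json && python3 -m pendant next.json|sed -n '1,3p'
echo '{"moves":[[0, 0, 0.005, 0, 0.05], [0, 0, 0.01, 0, 0.05], [0, 0, 0.013, 0, 0.05], [0, 0, 0.013, 0, 0.05], [0, 0, 0.013, 0, 0.05]]}' > next.json && python3 -m pendant next.json|sed -n '1,4p'
python3 - <<'E'
from h import *
go(.5269,-.1384,.0675,84.3)
E
```

```text
time: 36.57
ee_pos: [0.5251, -0.14, 0.0806]
tcp_rot: [-179.7, -0.0, 83.9]
time: 36.98
ee_pos: [0.5273, -0.1393, 0.0721]
tcp_rot: [180.0, 0.0, 84.0]
wrist_force: [0.1, 1.1, 0.5]
d [ 0.0009 -0.0005  0.0046] turn(about tool z) -0.3105195386472559 q [-15.   5. -11.  75.  -0.  81.] t 36.9833
```

```bash
echo '{"moves":[[0.0009, -0.0003, 0.002, 0, 0.05], [0.0009, -0.0003, 0.0045, 0, 0.05], [0.0009, -0.0003, 0.0045, 0, 0.05], [0.0009, -0.0003, 0.0045, 0, 0.05]]}' > next.json && python3 -m pendant next.json|sed -n '1,3p'
echo '{"moves":[[0, 0, 0, 0, 0.015], [0, 0, 0, 0, 0.015], [0, 0, 0, 0, 0.015], [0, 0, 0, 0, 0.015], [0, 0, 0, 0, 0.015]]}' > next.json && python3 -m pendant next.json 70
echo '{"moves":[[0, 0, -0.006, 0, 0.015], [0, 0, -0.025, 0, 0.015], [0, 0, -0.055, 0, 0.015], [0, 0, -0.09, 0, 0.015], [0, 0, -0.125, 0, 0.015]]}' > next.json && python3 -m pendant next.json|sed -n '1,5p'
echo '{"moves":[[0, 0, 0, 0, 0.015], [0, 0, 0, 0, 0.015]]}' > next.json && python3 -m pendant next.json|sed -n '1,5p'
python3 - <<'E'
from h import *
go(.5152,-.3641,.19,84)
E
```

```text
time: 37.32
ee_pos: [0.5267, -0.1382, 0.0669]
tcp_rot: [-180.0, -0.0, 84.0]
time: 37.73
ee_pos: [0.5267, -0.1382, 0.0674]
tcp_rot: [180.0, 0.0, 84.0]
wrist_force: [-2.9, 0.4, 5.0]
opening: 0.0211
grasp_force: 68.9
time: 38.15
ee_pos: [0.526, -0.138, 0.1921]
tcp_rot: [-179.8, -0.0, 84.0]
wrist_force: [1.6, 0.2, -6.4]
opening: 0.0214
time: 38.32
ee_pos: [0.5276, -0.1385, 0.1933]
tcp_rot: [179.8, 0.0, 84.0]
wrist_force: [-0.3, 0.1, -8.8]
opening: 0.0212
d [-0.2257  0.0113  0.0034] turn(about tool z) -0.010261392101185152 q [-15.   3.   1.  88.  -0.  81.] t 38.3167
```

```bash
echo '{"moves":[[-0.03, 0.0015, 0, 0, 0.015], [-0.06, 0.003, 0, 0, 0.015], [-0.095, 0.005, 0, 0, 0.015], [-0.13, 0.007, 0, 0, 0.015], [-0.165, 0.008, 0, 0, 0.015]]}' > next.json && python3 -m pendant next.json|sed -n '1,2p'
echo '{"moves":[[-0.03, 0.0015, 0, 0, 0.015], [-0.05, 0.0028, 0, 0, 0.015], [-0.0605, 0.0033, 0, 0, 0.015], [-0.0605, 0.0033, 0.01, 0, 0.015], [-0.0605, 0.0033, 0.02, 0, 0.015]]}' > next.json && python3 -m pendant next.json|sed -n '1,2p'
echo '{"moves":[[0, 0, 0.015, 0, 0.015], [0, 0, 0.025, 0, 0.015], [0, 0, 0.035, 0, 0.015], [0, 0, 0.035, 0, 0.015], [0, 0, 0.035, 0, 0.015]]}' > next.json && python3 -m pendant next.json|sed -n '1,5p'
python3 - <<'E'
from h import *
import cv2
a=bot.camera("side")
cv2.imwrite("pics/g11.png",cv2.resize(a[140:270,240:370],None,fx=4,fy=4,interpolation=2))
go(.5152,-.3637,.0954,84)
E
```

```text
time: 38.73
ee_pos: [0.5165, -0.3042, 0.189]
time: 39.15
ee_pos: [0.514, -0.3635, 0.1696]
time: 39.57
ee_pos: [0.5142, -0.3628, 0.1362]
tcp_rot: [-179.9, -0.0, 84.0]
wrist_force: [0.1, -0.1, -5.9]
opening: 0.0211
d [-0.0004  0.0007  0.0418] turn(about tool z) 0.021930419833338988 q [-35.  15.   9.  83.   0.  61.] t 39.6167
```

View pics/g11.png

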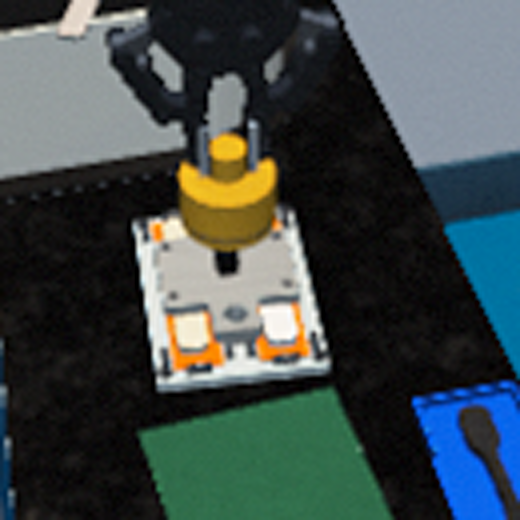

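The weight hangs upright over the lug (228,260). Lowering gently.

```bash
echo '{"moves":[[0, 0.0005, 0.008, 0, 0.015], [0, 0.0005, 0.016, 0, 0.015], [0, 0.0005, 0.023, 0, 0.015], [0, 0.0005, 0.03, 0, 0.015], [0, 0.0005, 0.03, 0, 0.015]]}' > next.json && python3 -m pendant next.json|sed -n '1,5p'
echo '{"moves":[[0, 0, 0.001, 0, 0.015], [0, 0, 0.003, 0, 0.015], [0, 0, 0.005, 0, 0.015], [0, 0, 0.006, 0, 0.015], [0, 0, 0.006, 0, 0.015]]}' > next.json && python3 -m pendant next.json|sed -n '1,5p'
python3 - <<'E'
from h import *
go(.5152,-.3637,.0954,84)
E
```

```text
time: 40.03
ee_pos: [0.5142, -0.3633, 0.1047]
tcp_rot: [-179.9, -0.1, 84.0]
wrist_force: [0.9, 1.0, -7.7]
opening: 0.0211
time: 40.45
ee_pos: [0.5149, -0.3638, 0.1009]
tcp_rot: [-180.0, -0.0, 84.0]
wrist_force: [-0.5, 0.2, -7.2]
opening: 0.0212
d [0.0001 0.0003 0.0055] turn(about tool z) -0.012981253238351087 q [-35.  16.   5.  79.  -0.  61.] t 40.45
```

```bash
echo '{"moves":[[0, 0, 0.0015, 0, 0.015], [0, 0, 0.003, 0, 0.015], [0, 0, 0.0045, 0, 0.015], [0, 0, 0.0055, 0, 0.015], [0, 0, 0.0055, 0, 0.015]]}' > next.json && python3 -m pendant next.json|sed -n '1,4p'
echo '{"moves":[[0, 0, 0.0005, 0, 0.015], [0, 0, 0.001, 0, 0.015], [0, 0, 0.001, 0, 0.015]]}' > next.json && python3 -m pendant next.json|sed -n '1,4p'
```

```text
time: 40.87
ee_pos: [0.515, -0.3637, 0.0956]
tcp_rot: [180.0, 0.0, 84.0]
wrist_force: [1.1, 0.8, -6.7]
time: 41.12
ee_pos: [0.515, -0.3637, 0.0955]
tcp_rot: [180.0, 0.0, 84.0]
wrist_force: [-2.1, 3.1, 3.7]
```

Contact. Release, rise and move aside, then a last look.

```bash
echo '{"moves":[[0, 0, 0, 0, 0.05], [0, 0, 0, 0, 0.05], [0, 0, 0, 0, 0.05]]}' > next.json && python3 -m pendant next.json|sed -n '1,4p'
echo '{"moves":[[0, 0, -0.02, 0, 0.05], [0, 0, -0.05, 0, 0.05], [0, 0, -0.08, 0, 0.05], [0, 0, -0.11, 0, 0.05], [0, 0, -0.11, 0, 0.05]]}' > next.json && python3 -m pendant next.json|sed -n '1,2p'
echo '{"moves":[[0.03, 0, 0, 0, 0.05], [0.06, 0, 0, 0, 0.05], [0.09, 0, 0, 0, 0.05], [0.12, 0, 0, 0, 0.05], [0.12, 0, 0, 0, 0.05]]}' > next.json && python3 -m pendant next.json|sed -n '1,4p'
echo '{"moves":[[0, 0, 0, 0, 0.05], [0, 0, 0, 0, 0.05], [0, 0, 0, 0, 0.05]]}' > next.json && python3 -m pendant next.json|sed -n '1,4p'
python3 - <<'E'
from h import *
import cv2
b=bot.camera("top");a=bot.camera("side")
p=lambda im,c:cv2.resize(im[c[1]:c[1]+130,c[0]:c[0]+130],None,fx=3,fy=3,interpolation=2)
cv2.imwrite("pics/g12.png",np.hstack([p(a,(260,180)),p(b,(290,130))]))
E
```

```text
time: 41.37
ee_pos: [0.5152, -0.364, 0.0947]
tcp_rot: [180.0, 0.0, 84.0]
wrist_force: [0.7, 0.0, -0.9]
time: 41.78
ee_pos: [0.5164, -0.3648, 0.2115]
time: 42.2
ee_pos: [0.5281, -0.2406, 0.205]
tcp_rot: [179.9, -0.0, 84.2]
wrist_force: [-0.0, 0.5, 0.8]
time: 42.45
ee_pos: [0.5275, -0.2453, 0.2044]
tcp_rot: [180.0, 0.0, 83.9]
wrist_force: [0.5, -0.2, -0.0]
```

View pics/g12.png

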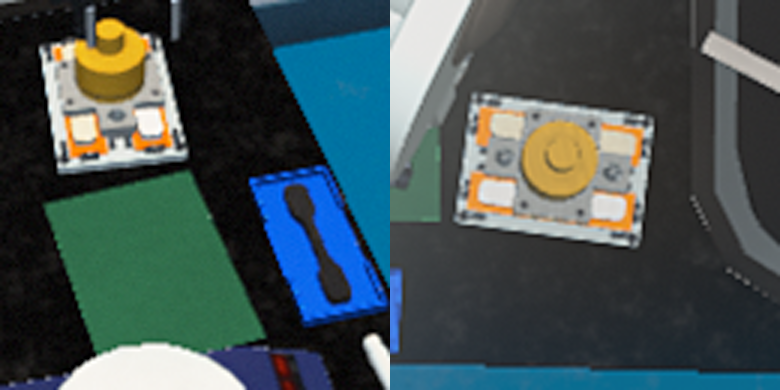

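The weight stands centred on the plate (560,160), both bars lie under it, and the black bar is in the tray. Handing in.

```bash
python3 -c "from workcell import bot; print(bot.job_done())"
```

```text
the job is handed in; nothing more can be done
None
```

I handed the job in at about 42 s of the 133 s: in the last pictures the black bar lies in the tray, the white and cream bars are in their lanes under the plate, the weight stands over the lug, and the arm stayed clear of the marker and caliper (no verdict was returned).

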